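# Stow the ear defenders on the rail and lock them in for sea

## Task

Stow the ear defenders for sea: pull out the rack's red lock pin and park it in the free hole of the wooden block, then slide the yellow keeper bar right back. Hang every pair of ear defenders standing on the bench over the rail, one cup on each side, then slide the keeper bar fully shut above them and drop the lock pin back fully home in its lock hole. Leave the punches, tapes and spray can where they are.

Things in the scene. Friction and masses are not known exactly. Their poses are not given: they have to be found in the camera images.
- rack: grey rack fixed to the bench; origin on the bench below the rail, y along the rail, z up. Level steel rail: 22 mm tube, axis at z 155 mm (top 166), between two round posts, 32 mm thick, at y = -190 and +200 mm; posts' guides reach z 214 mm. Yellow keeper bar: 12 mm rod, axis at z 200 mm, slides along y right above the rail; a hung band clears it by 12 mm
- keeper (a joint): travel of the keeper bar in m: 0 = fully shut (at its stop, its eye under the lock hole), 0.40 = drawn right back towards the rack's +y (the rail is then open above from rack y = -174 to +155 mm). It stays where it is left; 2 to 4 N moves it. The lock pin blocks it while in the lock hole
- keeper_knob (a point): middle of the black upright knob on the keeper bar: 22 mm diameter, 34 mm high (17 mm above and below this point), at z 232 mm; at rack y = -155 mm when shut, +245 mm (outside the left post) when drawn back. Grip it from above and move it along the rack's y
- lock_hole (a point): mouth of the lock hole, on top of the lug outside the right-hand (-y) post: rack x = 0, y = -225 mm, z 218 mm. Vertical, 11.5 mm diameter, chamfered, through a 6 mm plate 40 mm by 44 mm; right below it, when the bar is fully shut, the 14 mm eye of the bar's tongue. The pin goes home only then
- lock_pin: lock pin, 60 g: steel shank 8 mm diameter, 40 mm long, tapered tip down; then a collar 22 mm diameter, 4 mm thick; then a red grip 20 mm diameter, 26 mm high, with a white band. Origin at the tip, z up along the pin, 70 mm in all. It starts in the lock hole, collar down on the lug
- pin_collar (a point): underside of the lock pin's collar, 40 mm above the tip, on the axis; it rests on the hole's mouth when the pin is fully home
- block: fixed wooden tool block, 60 mm (x) by 165 mm (y) by 50 mm high, origin at its underside's centre, three vertical holes in a row along y, 55 mm apart; two of them hold punches, one is free
- block_hole0 (a point): mouth of a hole of the block at y = -55 mm on its top face: 11.5 mm diameter, 45 mm deep, small chamfer
- block_hole1 (a point): mouth of a hole of the block at y = 0 mm on its top face: 11.5 mm diameter, 45 mm deep, small chamfer
- block_hole2 (a point): mouth of a hole of the block at y = 55 mm on its top face: 11.5 mm diameter, 45 mm deep, small chamfer
- punch_0: punch with a blue handle (18 mm thick, 36 mm high) standing in one of the block's holes, origin at its tip, 40 mm below the top of the block; None if absent (two of the three are there). Not to be disturbed
- punch_1: punch with a black handle (18 mm thick, 36 mm high) standing in one of the block's holes, origin at its tip, 40 mm below the top of the block; None if absent (two of the three are there). Not to be disturbed
- punch_2: punch with a green handle (18 mm thick, 36 mm high) standing in one of the block's holes, origin at its tip, 40 mm below the top of the block; None if absent (two of the three are there). Not to be disturbed
- muff_red: ear defenders, red cups, black headband, rigid, 260 g, standing on the cups; None if absent from the start. Origin midway between the cups at their underside; x from cup to cup, y along the band's width, z up. Cups 32 (x) by 66 (y) by 78 mm high, inner faces 90 mm apart, 154 mm over both. Arched band 28 mm wide (y), top at 140 mm
- muff_blue: ear defenders, blue cups, black headband, rigid, 260 g, standing on the cups; None if absent from the start. Origin midway between the cups at their underside; x from cup to cup, y along the band's width, z up. Cups 32 (x) by 66 (y) by 78 mm high, inner faces 90 mm apart, 154 mm over both. Arched band 28 mm wide (y), top at 140 mm
- muff_yellow: ear defenders, yellow cups, black headband, rigid, 260 g, standing on the cups; None if absent from the start. Origin midway between the cups at their underside; x from cup to cup, y along the band's width, z up. Cups 32 (x) by 66 (y) by 78 mm high, inner faces 90 mm apart, 154 mm over both. Arched band 28 mm wide (y), top at 140 mm
- muff_red_crown (a point): underside of the crown of muff_red's band, 124 mm above its origin. The crown is a padded piece 36 mm long (x), 28 mm wide (y), 16 mm thick (up from this point) with flat sides; its underside is a shallow vee and slopes on down to the cups. Hold it from above by the two sides, the fingertips no lower than this point. Hung, this point lies on the rail's top
- muff_blue_crown (a point): underside of the crown of muff_blue's band, 124 mm above its origin. The crown is a padded piece 36 mm long (x), 28 mm wide (y), 16 mm thick (up from this point) with flat sides; its underside is a shallow vee and slopes on down to the cups. Hold it from above by the two sides, the fingertips no lower than this point. Hung, this point lies on the rail's top
- muff_yellow_crown (a point): underside of the crown of muff_yellow's band, 124 mm above its origin. The crown is a padded piece 36 mm long (x), 28 mm wide (y), 16 mm thick (up from this point) with flat sides; its underside is a shallow vee and slopes on down to the cups. Hold it from above by the two sides, the fingertips no lower than this point. Hung, this point lies on the rail's top
- tape_black: roll of black tape lying flat on the bench below the rail, 72 mm diameter, 19 mm high, origin at its underside; leave it
- tape_yellow: roll of yellow tape lying flat near the block, 72 mm diameter, 19 mm high; leave it
- can_blue: blue spray can standing to the right of the rack, 52 mm diameter, 165 mm high; leave it
Things that resemble listed ones, but are neither listed nor needed, are in the scene too. There is more than one size of the block; the one meant has the size given above. What is shaped like the muff_red but pink is not meant.

How it is judged:
By the outcome, as a careful person would: the job done as asked, in the order asked, and still so for the second after the job is handed in, with the robot touching nothing.
Of punch_0, punch_1, punch_2 only 2 to 2 are there at a start; the rules pass over those that are not, and their reading is None.
Of muff_red, muff_blue, muff_yellow only 2 to 3 are there at a start; the rules pass over those that are not, and their reading is None.
At some moment in a run one of muff_red, muff_blue, muff_yellow may be knocked a few centimetres aside while the robot is not near it.
It also fails if it takes over 210 s, if anything falls off the work surface, if the arm or the gripper's body presses on something with over 40 N, if the wrist force passes 120 N, or if a joint passes its speed limit or range.

## Robot

A 6-joint arm with a two-finger parallel gripper is mounted at the origin on the work surface. World frame = base frame: x ahead of the robot, y to its left, z up, the work surface at z = 0. Lengths are in m, angles in rad, forces in N, time in s.
With the tool pointing down it reaches from about 0.375 to 0.9 m from the base axis. Payload 3.1 kg.
Tool frame: the origin (TCP) lies midway between the tips of the shut fingers; the grasp point (between the pads) lies 19 mm behind it; x points along the fingers, z is the direction in which the jaws open and shut, and the axes are right-handed (so a half turn about x gives the same grasp; the last joint's range is limited). The gripper opens to 85 mm and grips with 20 to 120 N. Pads are 22 mm wide; open, the fingers measure 114 mm over their backs; the gripper's body (76 mm by 85 mm) begins 54 mm behind the grasp point. The pads swing forward as they close: fully open they stand 13 mm farther back than shut.
Start: joints at [1.036, 0.527, 1.433, -0, 1.181, -0.178], TCP at [0.218, 0.586, 0.231] pointing down, gripper open.
Joint ranges: [-3.08, 3.08], [-0.75, 2.2], [0.22, 2.44], [-1.43, 4.57], [0, 2.65], [-2.85, 2.85]. Speed limits (rad/s): [2.79, 2.79, 3.14, 3.14, 3.14, 3.14].

## Interface

Orientations are given as a unit quaternion [x, y, z, w].
In Python, from station import telemetry, optics, manip gives the robot as it stands.
- The arm moves only by the tool step_arm, never from a script. Its argument "commands" is a list of rows, each a list of 4 numbers: the shift along the tool's x, y, z in m, then the turn about the tool's x in rad. A call has 1 to 8 rows; each row is the pose to reach, as a shift and turn from the pose measured when the call began, along the tool's axes at that moment; what a row does not reach only later rows make up. A row lasts 1/12 s, in which the tool goes at most 41.7 mm and 7.16 degrees, less where a joint would pass 70% of its speed; a pose out of reach is approached as far as the arm can. A call with a gripper value outside its range is refused whole. "jaw" is the finger opening in m, from 0 to 0.0854, set as the call begins (left out, the last holds). The fingers move at their own pace and stop on an object; "grip_force" is the grip in N (left out, the last holds). Time passes only in rows, so rows that repeat a pose let the fingers close. It gives the time, the measured TCP pose, the force and the opening at its end, in the units of the state.
- telemetry.sense(): the state, without advancing time (a new reading comes with each control period).
- optics.snapshot(name): name is "scene" or "top" or "wrist"; returns the picture (384x512x3 uint8, red, green, blue); there is no depth.
- optics.camera_params(name): a dict with "mtx" (3x3 intrinsics, pixels), "origin" and "attitude" of the camera in the world. Camera axes: x right, y down, z forward; pixel columns grow to the right and rows downward; lengths in m; the calibration is good to about 2 mm. A picture is of the moment at which its call begins: read the wrist's pose just before it. camera_params takes no time and is no camera call; for the wrist camera it gives the pose at the moment of the call.
- manip.sign_off(): hands the job in, once; it reports no verdict.
The state is a dict: "t": time; "q": joint angles; "qd": joint speeds; "tau": joint torques, N m; "tcp_pos": TCP position; "tool_rot": TCP orientation; "force": force on the tool from outside, world axes, zero at the start; "ft_torque": the same for the moment, N m; "finger_gap": opening from 0.0 (shut) to 1.0 (fully open).
Only numpy, scipy, OpenCV 4.12 (cv2) and the standard library are available. Lean on these libraries where they do the work, as an engineer would, in place of code of your own. Each camera call takes 0.05 s, during which the arm holds its last target.

## Working session

There is one attempt and no reset: what is moved stays moved. The work goes in short steps, Python scripts to look and compute and a tool call to move; the robot and the scene stay as the last step left them, time stands still between calls to the robot, and variables do not carry over. Pictures are saved under pics/ and viewed, and the job is handed in when it is done.

Besides the shell and the picture viewer there is one more tool, called after "Emit:" as name(argument=value, ...) on one line, values as JSON. step_arm: Moves the arm, as the interface text tells. Its arguments: {"type":"object","properties":{"commands":{"type":"array","items":{"type":"array","items":{"type":"number"}}},"jaw":{"type":"number"},"grip_force":{"type":"number"}},"required":["commands"]}

```bash
ls; mkdir -p pics; python3 - <<'E'
from station import telemetry, optics, manip
import cv2
s=telemetry.sense(); print(s)
for n in ["scene","top","wrist"]:
    c=optics.camera_params(n); print(n,c)
    cv2.imwrite(f"pics/{n}0.png",optics.snapshot(n)[:,:,::-1])
E
```

```text
pics
{'t': 0.0, 'q': array([ 1.03651299e+00,  5.28453654e-01,  1.43388337e+00, -7.94460900e-06,
        1.18139943e+00, -1.78454903e-01]), 'qd': array([-0.00094907, -0.00043407, -0.00056802, -0.00173203, -0.00061014,
        0.00092059]), 'tau': array([-7.29956878e-05, -4.42351019e+01, -1.78029871e+01, -2.95312102e-04,
        8.43599351e-03,  2.86845619e-06]), 'tcp_pos': array([0.21731233, 0.58525114, 0.23034733]), 'tool_rot': array([-0.40393724,  0.58128326,  0.40330192,  0.57990692]), 'force': array([ 0.3071932 , -0.22866667,  0.73957298]), 'ft_torque': array([-0.02441969,  0.00784789,  0.04279447]), 'finger_gap': 1.0010129218100148}
scene {'mtx': array([[466.01373047,   0.        , 258.71212247],
       [  0.        , 466.01373047, 186.97998587],
       [  0.        ,   0.        ,   1.        ]]), 'origin': array([ 0.8876552 , -0.82516886,  1.22382708]), 'attitude': array([ 0.90779133,  0.22094555, -0.0861162 , -0.34595081])}
top {'mtx': array([[381.8260732 ,   0.        , 263.02721088],
       [  0.        , 381.8260732 , 191.81094355],
       [  0.        ,   0.        ,   1.        ]]), 'origin': array([ 0.35682504, -0.02090918,  1.21945448]), 'attitude': array([-0.69657045,  0.71635819, -0.0291882 ,  0.02772375])}
wrist {'mtx': array([[313.42584462,   0.        , 252.49306792],
       [  0.        , 313.42584462, 188.79151084],
       [  0.        ,   0.        ,   1.        ]]), 'origin': array([0.14414984, 0.61253489, 0.37325215]), 'attitude': array([0.81152486, 0.56380336, 0.08653501, 0.12674727])}
```

View pics/scene0.png

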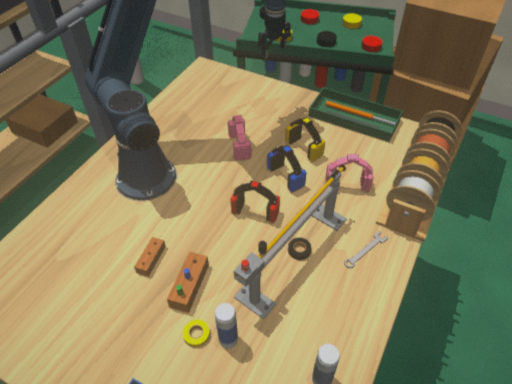

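View pics/top0.png

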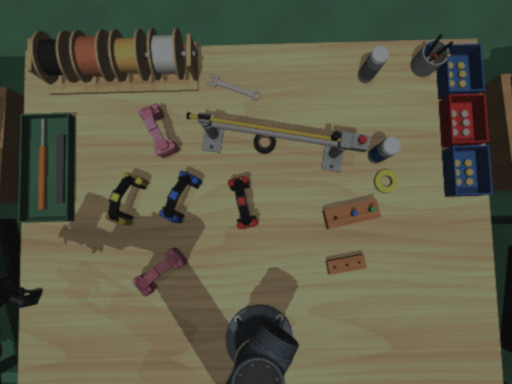

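View pics/wrist0.png

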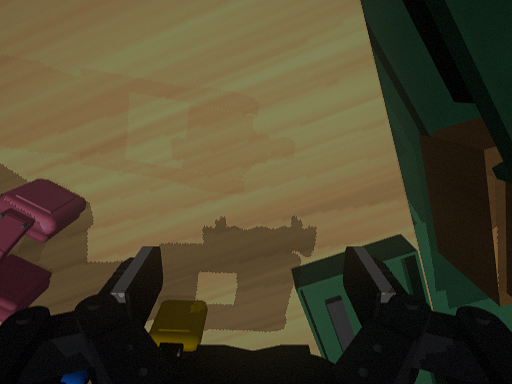

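```bash
cat > h.py <<'E'
from station import telemetry, optics, manip
import cv2, numpy as np
from scipy.spatial.transform import Rotation as R
def cam(n):
    c=optics.camera_params(n); return c['mtx'],np.array(c['origin']),R.from_quat(c['attitude']).as_matrix()
def ray(c,uv):
    K,o,A=c; d=A@np.linalg.solve(K,np.array([uv[0],uv[1],1.])); return o,d/np.linalg.norm(d)
def plane(c,uv,z):
    o,d=ray(c,uv); return o+d*(z-o[2])/d[2]
def tri(rays):
    M=np.zeros((3,3));b=np.zeros(3)
    for o,d in rays:
        P=np.eye(3)-np.outer(d,d);M+=P;b+=P@o
    p=np.linalg.solve(M,b); res=[np.linalg.norm((np.eye(3)-np.outer(d,d))@(p-o)) for o,d in rays]
    return p,res
def proj(c,p):
    K,o,A=c; q=K@(A.T@(np.array(p)-o)); return q[:2]/q[2]
def snap(n,f=None,crop=None,s=1):
    im=optics.snapshot(n)[:,:,::-1].copy()
    if f: save(im,f,crop,s)
    return im
def save(im,f,crop=None,s=1):
    if crop: x0,y0,x1,y1=crop; im=im[y0:y1,x0:x1]
    cv2.imwrite('pics/'+f,cv2.resize(im,None,fx=s,fy=s,interpolation=cv2.INTER_CUBIC))
def blobs(im,lo,hi,amin=8,roi=None):
    h=cv2.cvtColor(im,cv2.COLOR_BGR2HSV)
    if lo[0]>hi[0]: m=cv2.inRange(h,(lo[0],lo[1],lo[2]),(180,hi[1],hi[2]))|cv2.inRange(h,(0,lo[1],lo[2]),tuple(hi))
    else: m=cv2.inRange(h,tuple(lo),tuple(hi))
    if roi: k=np.zeros_like(m);k[roi[1]:roi[3],roi[0]:roi[2]]=1;m=m*k
    n,l,st,ce=cv2.connectedComponentsWithStats(m)
    return [(tuple(np.round(ce[i],1)),st[i].tolist()) for i in range(1,n) if st[i][4]>=amin]
E
python3 - <<'E'
from h import *
t=cv2.imread('pics/top0.png');s=cv2.imread('pics/scene0.png')
save(t,'t1.png',(100,95,300,245),4)
save(t,'t2.png',(280,95,430,235),5)
save(s,'s1.png',(140,210,300,350),5)
save(s,'s2.png',(220,105,380,225),5)
for nm,im in(('top',t),('scene',s)):
  print(nm,'red',blobs(im,(172,150,60),(6,255,255)));print('blue',blobs(im,(105,150,60),(125,255,255)));print('yel',blobs(im,(22,170,80),(32,255,255)));print('grn',blobs(im,(45,150,60),(75,255,255),roi=(160,180,420,300)))
E
```

```text
top red [((np.float64(435.0), np.float64(55.2)), [434, 54, 3, 4, 10]), ((np.float64(466.2), np.float64(119.3)), [449, 93, 40, 51, 887]), ((np.float64(362.5), np.float64(139.0)), [359, 136, 7, 7, 35]), ((np.float64(244.8), np.float64(179.4)), [242, 177, 7, 6, 33]), ((np.float64(231.7), np.float64(181.6)), [228, 178, 11, 8, 36]), ((np.float64(241.0), np.float64(200.4)), [237, 197, 9, 8, 51]), ((np.float64(247.6), np.float64(223.8)), [237, 219, 21, 9, 85])]
blue [((np.float64(461.9), np.float64(72.9)), [449, 54, 33, 38, 265]), ((np.float64(455.4), np.float64(74.9)), [452, 67, 8, 17, 46]), ((np.float64(467.5), np.float64(161.6)), [453, 147, 25, 44, 272]), ((np.float64(462.3), np.float64(172.2)), [459, 165, 8, 16, 45]), ((np.float64(181.5), np.float64(173.7)), [180, 172, 5, 5, 17]), ((np.float64(193.8), np.float64(179.1)), [186, 173, 13, 11, 51]), ((np.float64(465.0), np.float64(190.4)), [456, 183, 27, 12, 115]), ((np.float64(173.3), np.float64(194.7)), [169, 191, 9, 9, 52]), ((np.float64(163.1), np.float64(214.4)), [160, 211, 9, 9, 25]), ((np.float64(354.0), np.float64(212.9)), [352, 211
[... 645 characters left out ...]
np.float64(176.6)), [291, 175, 5, 4, 15])]
yel [((np.float64(351.9), np.float64(20.1)), [343, 13, 19, 15, 227]), ((np.float64(288.3), np.float64(38.4)), [287, 37, 4, 4, 9]), ((np.float64(278.4), np.float64(39.1)), [277, 38, 4, 3, 8]), ((np.float64(306.0), np.float64(120.0)), [303, 118, 7, 5, 25]), ((np.float64(289.6), np.float64(130.2)), [286, 124, 12, 18, 60]), ((np.float64(316.2), np.float64(150.0)), [310, 140, 15, 21, 190]), ((np.float64(425.2), np.float64(159.8)), [421, 157, 9, 7, 34]), ((np.float64(340.6), np.float64(168.5)), [339, 167, 4, 4, 13]), ((np.float64(298.3), np.float64(214.3)), [267, 178, 66, 72, 265]), ((np.float64(195.9), np.float64(333.0)), [183, 320, 27, 27, 394])]
grn []
```

View pics/t1.png

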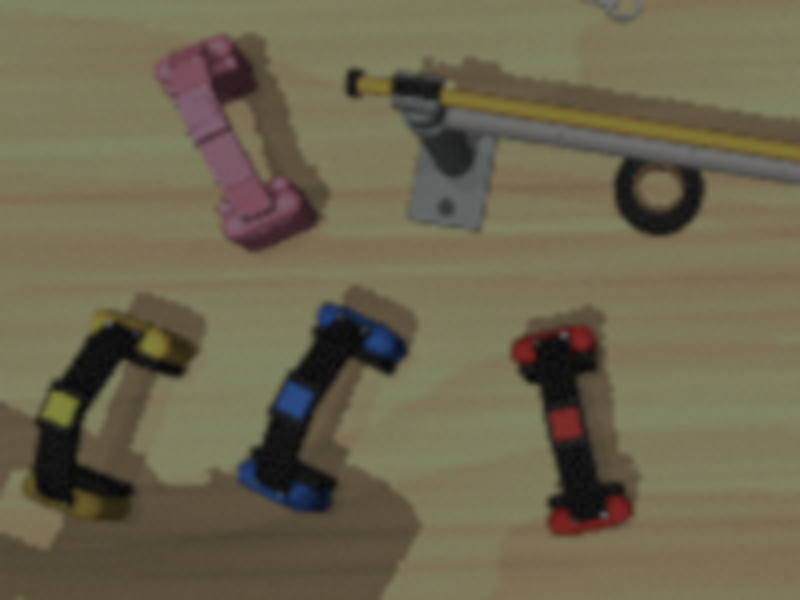

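View pics/t2.png

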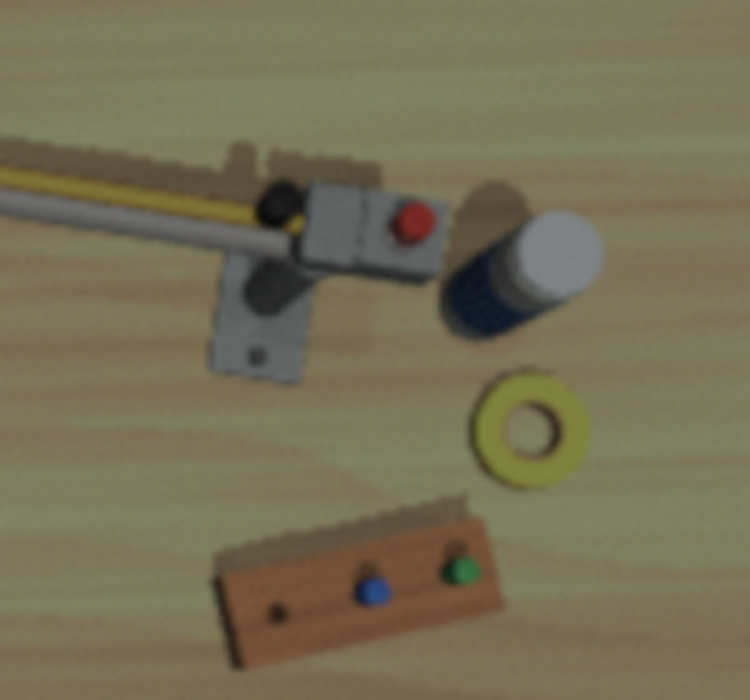

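View pics/s1.png

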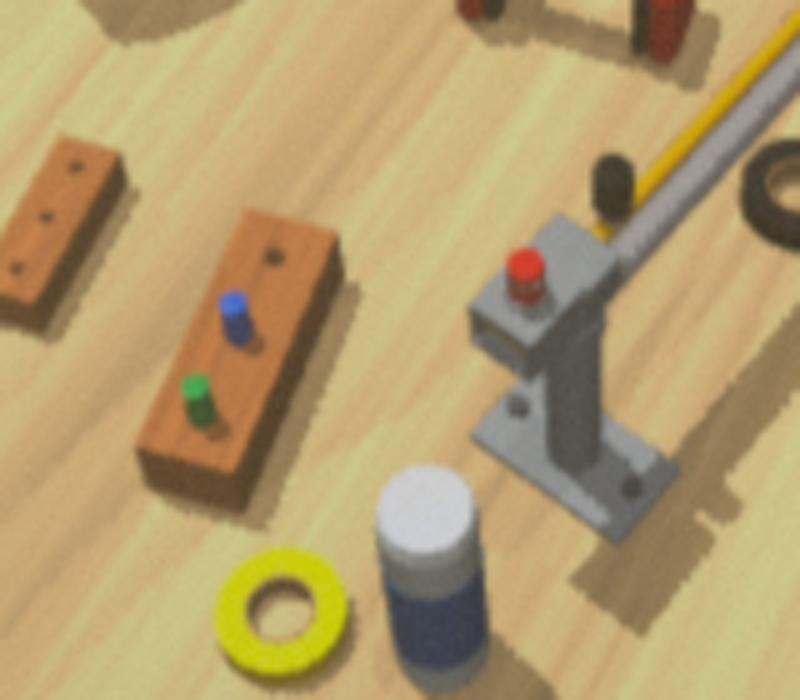

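View pics/s2.png

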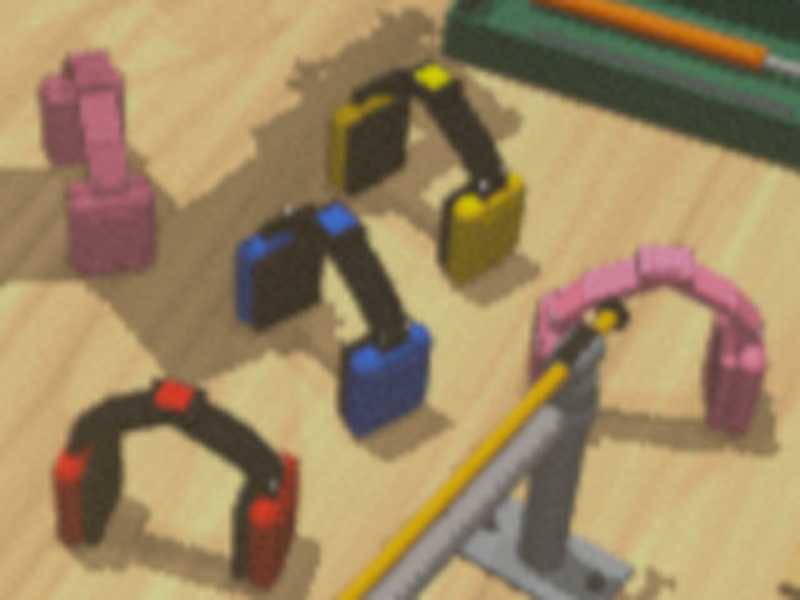

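```bash
python3 - <<'E'
from h import *
T=cam('top');S=cam('scene')
t=cv2.imread('pics/top0.png');s=cv2.imread('pics/scene0.png')
def both(n,a,b,z):
    p,r=tri([ray(T,a),ray(S,b)]); print(n,'tri',p.round(4),'res',np.round(r,4),'topz',plane(T,a,z).round(4),'scz',plane(S,b,z).round(4))
both('pin',(362.5,139.),(244.6,262.3),.248)
both('hole',(335.1,217.1),(194.6,261.1),.05)
both('red',(241,200.4),(254.4,183.8),.14)
both('blue',(173.3,194.7),(286.8,148.4),.14)
both('yel',(114.5,196.7),(306,120),.14)
both('knobtop',(336.,135.2),(262.3,241.8),.249)
both('punchg',(372.2,208.7),(179.,286.),.086)
both('punchb',(354.,213.),(186.4,269.5),.086)
both('barend',(188.,115.5),(341,168.),.2)
# yellow bar line fit, top
h=cv2.cvtColor(t,cv2.COLOR_BGR2HSV)
m=cv2.inRange(h,(18,120,70),(35,255,255)); 
def barfit(im,C,roi,lo):
    h=cv2.cvtColor(im,cv2.COLOR_BGR2HSV);m=cv2.inRange(h,lo,(35,255,255));k=np.zeros_like(m);k[roi[1]:roi[3],roi[0]:roi[2]]=1
    m*=k;n,l,st,ce=cv2.connectedComponentsWithStats(m);i=1+np.argmax(st[1:,4]);ys,xs=np.where(l==i)
    P=np.array([plane(C,(x,y),.2) for x,y in zip(xs,ys)])
    v=cv2.fitLine(P[:,:2].astype(np.float32),cv2.DIST_L2,0,.01,.01).ravel();print(st[i],v,'yaw of +y dir deg',np.degrees(np.arctan2(v[1],v[0])), 'x at y: ',[(yy,round(float(v[2]+v[0]/v[1]*(yy-v[3])),4)) for yy in(-.2,0,.2)])
barfit(t,T,(190,105,335,145),(18,120,60));barfit(s,S,(260,170,340,255),(18,150,60))
E
```

```text
pin tri [ 0.5653 -0.2861  0.2434] res [0.0005 0.0005] topz [ 0.5647 -0.2846  0.248 ] scz [ 0.5665 -0.2889  0.248 ]
hole tri [ 0.3672 -0.2433  0.0481] res [0.0003 0.0003] topz [ 0.3674 -0.2427  0.05  ] scz [ 0.3678 -0.2444  0.05  ]
red tri [0.4207 0.0383 0.1401] res [0.0007 0.0007] topz [0.4212 0.0386 0.14  ] scz [0.4201 0.038  0.14  ]
blue tri [0.4425 0.2298 0.1406] res [0.0002 0.0002] topz [0.4428 0.23   0.14  ] scz [0.4421 0.2302 0.14  ]
yel tri [0.441  0.3962 0.1394] res [0.0009 0.0009] topz [0.4418 0.3965 0.14  ] scz [0.4406 0.3948 0.14  ]
knobtop tri [ 0.577  -0.216   0.2492] res [0.0008 0.0008] topz [ 0.5764 -0.2164  0.249 ] scz [ 0.5775 -0.2153  0.249 ]
punchg tri [ 0.3884 -0.3483  0.0829] res [0.0007 0.0007] topz [ 0.3889 -0.3471  0.086 ] scz [ 0.3892 -0.3499  0.086 ]
punchb tri [ 0.3771 -0.294   0.0817] res [0.0008 0.0008] topz [ 0.3777 -0.2925  0.086 ] scz [ 0.3783 -0.2964  0.086 ]
barend tri [0.6518 0.1733 0.1975] res [0.0023 0.0023] topz [0.6531 0.1741 0.2   ] scz [0.6508 0.1689 0.2   ]
[210 117 122  23 507] [ 0.18585217  0.98257774  0.61201036 -0.04912013] yaw of +y dir deg 79.28918 x at y:  [(-0.2, 0.5835), (0, 0.6213), (0.2, 0.6591)]
[266 178  68  74 361] [ 0.18636133  0.9824813   0.6104567  -0.0488617 ] yaw of +y dir deg 79.25948 x at y:  [(-0.2, 0.5818), (0, 0.6197), (0.2, 0.6577)]
```

```bash
cat >> h.py <<'E'
D=np.array([.186,.9825,0]);D/=np.linalg.norm(D);X=np.array([D[1],-D[0],0])
O=np.array([.6068,-.0642,0])
def rk(x,y,z): return O+X*x+D*y+np.array([0,0,z])
def go(p,zd=None,verbose=True):
    s=telemetry.sense();Rm=R.from_quat(s['tool_rot']).as_matrix();d=Rm.T@(np.array(p)-s['tcp_pos'])
    turn=0
    if zd is not None:
        v=Rm.T@np.array([zd[0],zd[1],0.]);turn=np.arctan2(-v[1],v[2]);  # rot about x takes z to (0,-sin,cos)
        turn=(turn+np.pi/2)%np.pi-np.pi/2
    print('t %.2f'%s['t'],'tcp',s['tcp_pos'].round(4),'q6 %.2f'%s['q'][5],'F',s['force'].round(1),'gap %.1fmm'%(s['finger_gap']*85.4),'-> cmd',d.round(4),'turn %.3f'%turn,'len %.3f rows>=%d'%(np.linalg.norm(d),max(np.ceil(np.linalg.norm(d)/.0417),np.ceil(abs(turn)/.125))))
    return d,turn
E
python3 - <<'E'
from h import *
Rm=R.from_quat(telemetry.sense()['tool_rot']).as_matrix();print(Rm.round(3))
go([.35,.2,.38],X);go([.5653,-.2858,.31],X);go([.5653,-.2858,.31],D)
E
```

```text
[[-0.001 -0.937  0.348]
 [-0.001  0.348  0.937]
 [-1.     0.    -0.002]]
t 0.15 tcp [0.2174 0.5854 0.2305] q6 -0.18 F [-0.2  1.  -0.1] gap 85.3mm -> cmd [-0.149  -0.2585 -0.3153] turn 1.402 len 0.434 rows>=12
t 0.15 tcp [0.2174 0.5854 0.2305] q6 -0.18 F [-0.2  1.  -0.1] gap 85.3mm -> cmd [-0.0785 -0.6296 -0.6956] turn 1.402 len 0.941 rows>=23
t 0.15 tcp [0.2174 0.5854 0.2305] q6 -0.18 F [-0.2  1.  -0.1] gap 85.3mm -> cmd [-0.0785 -0.6296 -0.6956] turn -0.169 len 0.941 rows>=23
```

Emit:
step_arm(commands=[[-0.149, -0.2585, -0.3153, 1.402], [-0.149, -0.2585, -0.3153, 1.402], [-0.149, -0.2585, -0.3153, 1.402], [-0.149, -0.2585, -0.3153, 1.402], [-0.149, -0.2585, -0.3153, 1.402], [-0.149, -0.2585, -0.3153, 1.402], [-0.149, -0.2585, -0.3153, 1.402], [-0.149, -0.2585, -0.3153, 1.402]])

```text
t: 0.82
tcp_pos: [0.3191, 0.2877, 0.346]
tool_rot: [-0.074, 0.704, 0.073, 0.703]
force: [1.9, 0.7, -0.1]
finger_gap: 1.004
```

```bash
python3 - <<'E'
from h import *
go([.5653,-.2858,.33],X);go([.43,-.05,.36],X)
E
```

```text
t 0.82 tcp [0.3191 0.2877 0.346 ] q6 0.26 F [ 1.9  0.7 -0.1] gap 85.8mm -> cmd [ 0.0166 -0.6122  0.1216] turn 0.397 len 0.624 rows>=15
t 0.82 tcp [0.3191 0.2877 0.346 ] q6 0.26 F [ 1.9  0.7 -0.1] gap 85.8mm -> cmd [-0.0136 -0.3534  0.0383] turn 0.397 len 0.356 rows>=9
```

Emit:
step_arm(commands=[[0.0166, -0.6122, 0.1216, 0.397], [0.0166, -0.6122, 0.1216, 0.397], [0.0166, -0.6122, 0.1216, 0.397], [0.0166, -0.6122, 0.1216, 0.397], [0.0166, -0.6122, 0.1216, 0.397], [0.0166, -0.6122, 0.1216, 0.397], [0.0166, -0.6122, 0.1216, 0.397], [0.0166, -0.6122, 0.1216, 0.397]], jaw=0.05)

```text
t: 1.48
tcp_pos: [0.4504, -0.0188, 0.3372]
tool_rot: [0.066, 0.704, -0.067, 0.704]
force: [0.6, 0.4, -0.1]
finger_gap: 0.587
```

```bash
python3 - <<'E'
from h import *
go([.5653,-.2858,.33],X)
E
```

```text
t 1.48 tcp [ 0.4504 -0.0188  0.3372] q6 -0.10 F [ 0.6  0.4 -0.1] gap 50.1mm -> cmd [ 0.0074 -0.2407  0.1628] turn -0.001 len 0.291 rows>=7
```

Emit:
step_arm(commands=[[0.0074, -0.2407, 0.1628, 0], [0.0074, -0.2407, 0.1628, 0], [0.0074, -0.2407, 0.1628, 0], [0.0074, -0.2407, 0.1628, 0], [0.0074, -0.2407, 0.1628, 0], [0.0074, -0.2407, 0.1628, 0], [0.0074, -0.2407, 0.1628, 0], [0.0074, -0.2407, 0.1628, 0]])

```text
t: 2.15
tcp_pos: [0.5672, -0.2935, 0.3282]
tool_rot: [0.066, 0.703, -0.07, 0.704]
force: [1.0, -0.4, -0.8]
finger_gap: 0.584
```

```bash
python3 - <<'E'
from h import *
go([.5653,-.2858,.26],X)
snap('wrist','w1.png');print(optics.camera_params('wrist'))
E
```

```text
t 2.15 tcp [ 0.5672 -0.2935  0.3282] q6 -0.46 F [ 1.  -0.4 -0.8] gap 49.9mm -> cmd [ 0.0681  0.0075 -0.0035] turn -0.006 len 0.069 rows>=2
{'mtx': array([[313.42584462,   0.        , 252.49306792],
       [  0.        , 313.42584462, 188.79151084],
       [  0.        ,   0.        ,   1.        ]]), 'origin': array([ 0.58046419, -0.21342118,  0.47085036]), 'attitude': array([ 0.98335682, -0.09526401, -0.01555754,  0.15392234])}
```

View pics/w1.png

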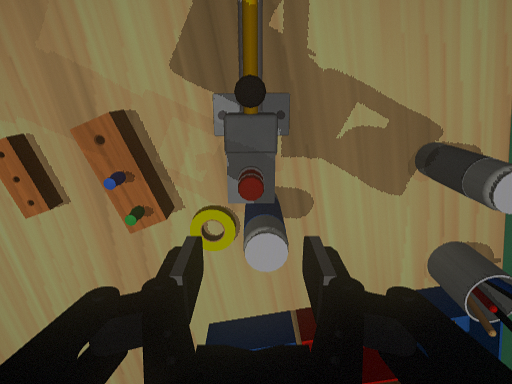

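```bash
python3 - <<'E'
from h import *
W=cam('wrist');im=snap('wrist','w2.png',(60,60,300,240),3)
print(blobs(im,(170,120,40),(8,255,255),20,(200,100,320,240)))
b=blobs(im,(170,120,90),(8,255,255),20,(200,100,320,240));print(b)
print(plane(W,(251,182),.248),plane(W,(251,182),.244), 'knob',plane(W,(250,90),.249),'hole',plane(W,(99,139.5),.05))
g=go([.5653,-.2858,.26],X)
E
```

```text
[((np.float64(253.6), np.float64(190.3)), [241, 174, 26, 31, 585])]
[((np.float64(253.5), np.float64(193.2)), [242, 183, 24, 22, 388])]
[ 0.56636849 -0.27817696  0.248     ] [ 0.56611549 -0.27933928  0.244     ] knob [ 0.57830919 -0.21420114  0.249     ] hole [ 0.36497781 -0.23813426  0.05      ]
t 2.25 tcp [ 0.5651 -0.2872  0.3285] q6 -0.46 F [-0.7  0.1 -0.2] gap 49.8mm -> cmd [0.0685 0.0015 0.0001] turn -0.003 len 0.069 rows>=2
```

View pics/w2.png

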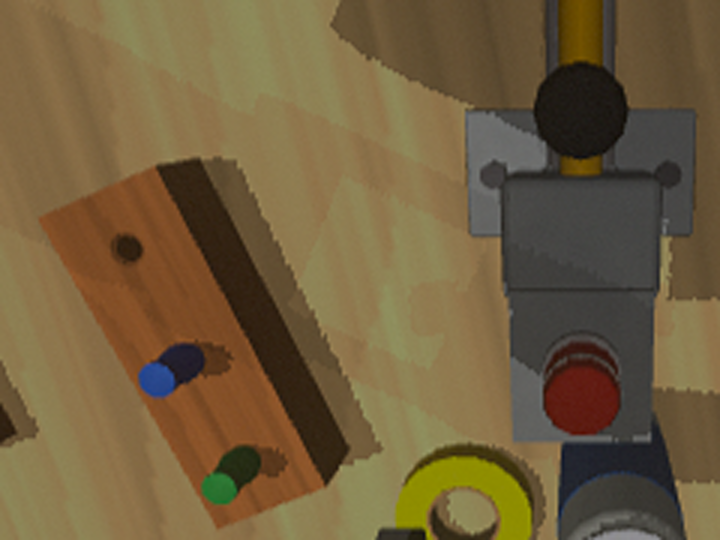

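```bash
python3 - <<'E'
from h import *
W=cam('wrist');im=snap('wrist','w3.png',(60,60,300,240),3)
b=blobs(im,(170,120,90),(8,255,255),20,(200,100,320,240));print(b)
c=b[0][0];print('pin',plane(W,c,.248))
d=blobs(im,(0,0,0),(180,255,60),10,(80,110,115,150));print(d)
for e in d: print('hole',plane(W,e[0],.05))
g=go([.5653,-.2858,.26],X)
E
```

```text
[((np.float64(255.3), np.float64(196.2)), [244, 186, 23, 22, 390])]
pin [ 0.5664766  -0.28709165  0.248     ]
[((np.float64(104.4), np.float64(144.2)), [101, 141, 8, 8, 51])]
hole [ 0.36853374 -0.24285938  0.05      ]
t 2.30 tcp [ 0.5647 -0.2856  0.3289] q6 -0.45 F [-0.1  0.7 -0.3] gap 49.7mm -> cmd [ 0.0689 -0.0001  0.0008] turn -0.002 len 0.069 rows>=2
```

```bash
python3 - <<'E'
from h import *
go([.5660,-.2866,.225],X)
E
```

```text
t 2.30 tcp [ 0.5647 -0.2856  0.3289] q6 -0.45 F [-0.1  0.7 -0.3] gap 49.7mm -> cmd [ 0.1039 -0.0007  0.0017] turn -0.002 len 0.104 rows>=3
```

Emit:
step_arm(commands=[[0.03, -0.0007, 0.0017, -0.002], [0.06, -0.0007, 0.0017, -0.002], [0.085, -0.0007, 0.0017, -0.002], [0.1, -0.0007, 0.0017, -0.002], [0.1039, -0.0007, 0.0017, -0.002], [0.1039, -0.0007, 0.0017, -0.002], [0.1039, -0.0007, 0.0017, -0.002]])

```text
t: 2.88
tcp_pos: [0.5664, -0.2859, 0.2263]
tool_rot: [0.066, 0.704, -0.066, 0.704]
force: [0.2, 0.6, -0.1]
finger_gap: 0.585
```

Emit:
step_arm(commands=[[0, 0, 0, 0], [0, 0, 0, 0], [0, 0, 0, 0], [0, 0, 0, 0], [0, 0, 0, 0], [0, 0, 0, 0]], jaw=0.0, grip_force=40)

```text
t: 3.38
tcp_pos: [0.5673, -0.2862, 0.2283]
tool_rot: [0.065, 0.703, -0.066, 0.705]
force: [-0.2, 1.3, 5.3]
finger_gap: 0.217
```

```bash
python3 - <<'E'
from h import *
snap('wrist','w4.png')
go([.5660,-.2866,.325],X)
print(telemetry.sense()['ft_torque'])
E
```

```text
t 3.43 tcp [ 0.5673 -0.2863  0.2283] q6 -0.46 F [-1.4  1.8  5.8] gap 18.1mm -> cmd [-0.0967 -0.0007 -0.001 ] turn 0.001 len 0.097 rows>=3
[0.19057606 0.02993863 0.0645847 ]
```

View pics/w4.png

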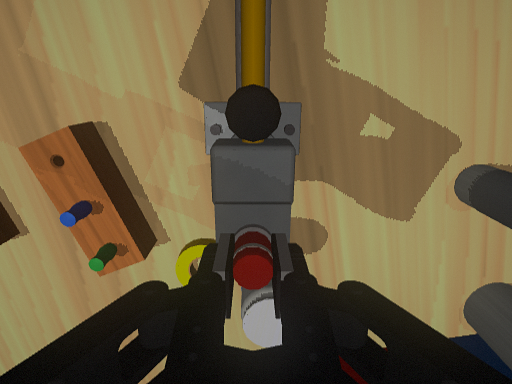

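Emit:
step_arm(commands=[[-0.01, 0, 0, 0], [-0.025, 0, 0, 0], [-0.045, 0, 0, 0], [-0.065, 0, 0, 0], [-0.085, 0, 0, 0], [-0.095, 0, 0, 0], [-0.095, 0, 0, 0]])

```text
t: 4.02
tcp_pos: [0.5683, -0.287, 0.3267]
tool_rot: [0.064, 0.701, -0.067, 0.707]
force: [0.7, -0.5, 0.6]
finger_gap: 0.213
```

```bash
python3 - <<'E'
from h import *
print(telemetry.sense()['tcp_pos'],telemetry.sense()['force'])
W=cam('wrist');im=snap('wrist','w5.png',(130,150,370,330),3)
S=snap('scene','s5.png',(140,180,320,315),4);snap('top','t5.png',(280,95,430,235),5)
# block hole jaw direction: block x
p=np.array([.3889,-.3478]);q=np.array([.3677,-.243])
by=(q-p)/np.linalg.norm(q-p);bx=np.array([by[1],-by[0]]);print('by',by,np.linalg.norm(q-p))
go([.3678,-.2430,.32],bx)
E
```

```text
[ 0.56831257 -0.28703405  0.32671503] [ 0.68366749 -0.52649808  0.5829986 ]
by [-0.19827394  0.98014664] 0.10692277587118658
t 4.17 tcp [ 0.5665 -0.2857  0.3221] q6 -0.46 F [-0.5  0.2 -0.4] gap 18.2mm -> cmd [ 0.0021  0.0052 -0.2031] turn -0.386 len 0.203 rows>=5
```

View pics/w5.png

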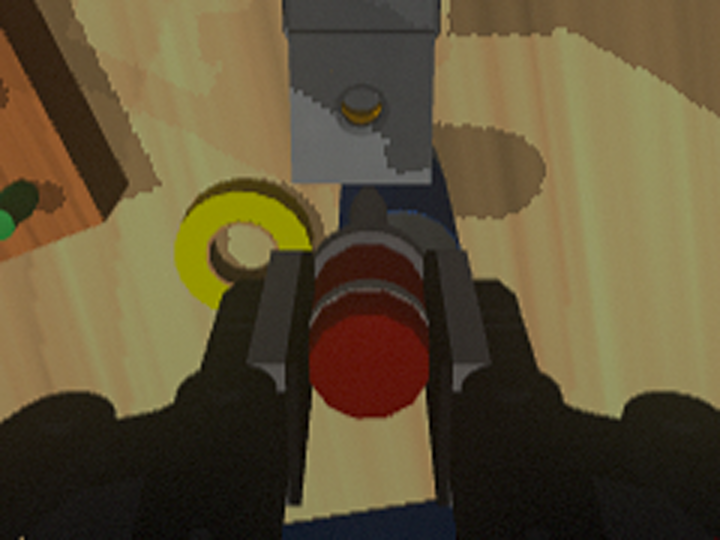

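View pics/s5.png

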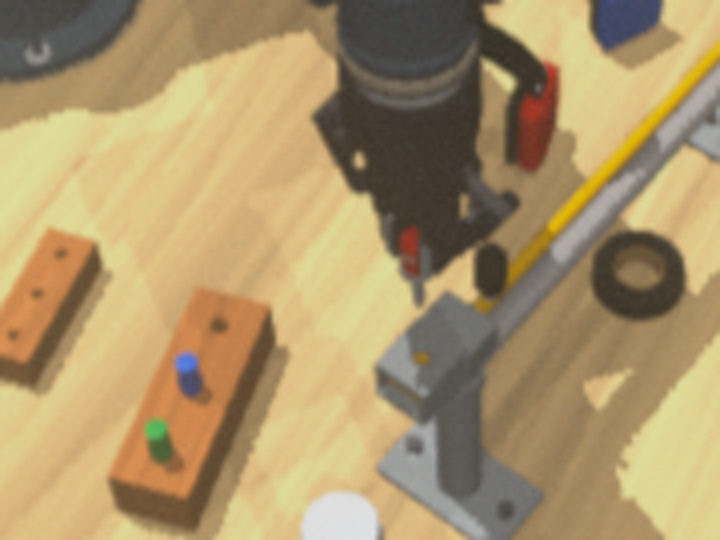

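Emit:
step_arm(commands=[[0.0021, 0.0052, -0.2031, -0.386], [0.0021, 0.0052, -0.2031, -0.386], [0.0021, 0.0052, -0.2031, -0.386], [0.0021, 0.0052, -0.2031, -0.386], [0.0021, 0.0052, -0.2031, -0.386], [0.0021, 0.0052, -0.2031, -0.386], [0.0021, 0.0052, -0.2031, -0.386], [0.0021, 0.0052, -0.2031, -0.386]])

```text
t: 4.83
tcp_pos: [0.368, -0.2432, 0.3196]
tool_rot: [-0.07, 0.704, 0.07, 0.704]
force: [0.7, 0.1, -0.1]
finger_gap: 0.213
```

```bash
python3 - <<'E'
from h import *
bx=(.98,.198)
go([.3678,-.2430,.145],bx)
E
```

```text
t 4.83 tcp [ 0.368  -0.2432  0.3196] q6 -1.04 F [ 0.7  0.1 -0.1] gap 18.2mm -> cmd [ 0.1746  0.0002 -0.0002] turn -0.000 len 0.175 rows>=5
```

Emit:
step_arm(commands=[[0.04, 0, 0, 0], [0.08, 0, 0, 0], [0.12, 0, 0, 0], [0.155, 0, 0, 0], [0.17, 0, 0, 0], [0.1746, 0, 0, 0], [0.1746, 0, 0, 0], [0.1746, 0, 0, 0]])

```text
t: 5.5
tcp_pos: [0.3693, -0.2441, 0.1452]
tool_rot: [-0.071, 0.703, 0.07, 0.704]
force: [0.2, 0.2, -0.1]
finger_gap: 0.212
```

```bash
python3 - <<'E'
from h import *
bx=(.98,.198)
go([.3678,-.2430,.105],bx)
snap('wrist','w6.png',(130,150,370,330),3)
snap('scene','s6.png',(150,210,270,300),6);snap('top','t6.png',(290,160,410,250),6)
E
```

```text
t 5.50 tcp [ 0.3693 -0.2441  0.1452] q6 -1.04 F [ 0.2  0.2 -0.1] gap 18.1mm -> cmd [ 0.0402  0.0014 -0.0013] turn 0.000 len 0.040 rows>=1
```

View pics/w6.png

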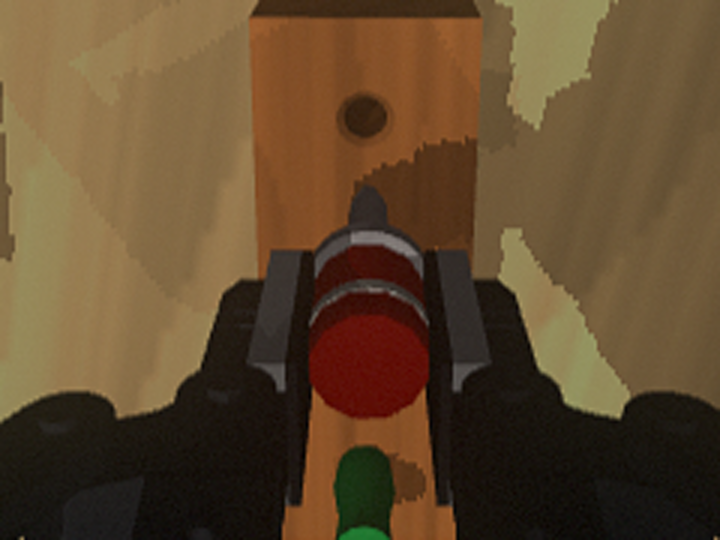

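View pics/s6.png

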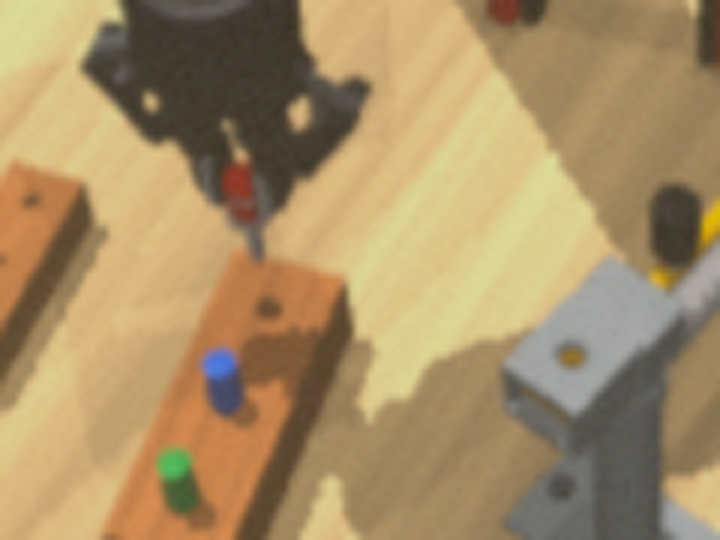

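```bash
python3 - <<'E'
from h import *
W=cam('wrist');im=snap('wrist','w7.png',(190,170,320,270),6)
go([.3678,-.2430,.105],(.98,.198))
d=blobs(im,(0,0,0),(180,255,70),10,(235,170,270,205));print(d)
for e in d: print('hole',plane(W,e[0],.05))
for e in d: print('hole',plane(W,e[0],.048))
z=telemetry.sense()['tcp_pos'][2]-.0503
print('tip',plane(W,(252.8,211.5),z),z, proj(W,[*telemetry.sense()['tcp_pos'][:2],z]))
E
```

```text
t 5.70 tcp [ 0.3689 -0.244   0.1463] q6 -1.04 F [ 0.6  0.4 -0. ] gap 18.5mm -> cmd [ 0.0413  0.0014 -0.001 ] turn 0.000 len 0.041 rows>=1
[((np.float64(251.2), np.float64(187.8)), [245, 181, 14, 14, 150])]
hole [ 0.36727734 -0.24252963  0.05      ]
hole [ 0.36739768 -0.24315638  0.048     ]
tip [ 0.36877675 -0.2440631   0.09597328] 0.09597328393675787 [253.03177406 211.49248185]
```

View pics/w7.png

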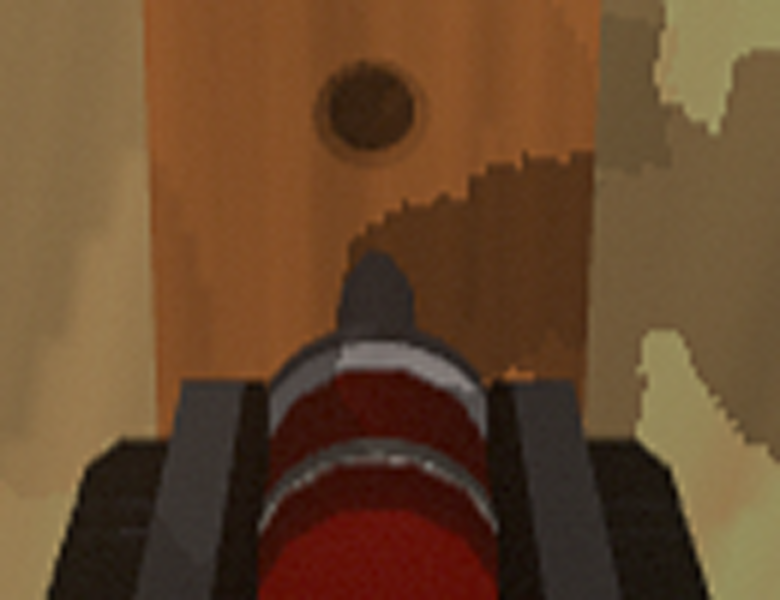

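Emit:
step_arm(commands=[[0.01, 0.0015, -0.0013, 0], [0.02, 0.0015, -0.0013, 0], [0.03, 0.0015, -0.0013, 0], [0.036, 0.0015, -0.0013, 0], [0.036, 0.0015, -0.0013, 0], [0.036, 0.0015, -0.0013, 0]])

```text
t: 6.2
tcp_pos: [0.3676, -0.2431, 0.1106]
tool_rot: [-0.071, 0.703, 0.069, 0.704]
force: [0.1, 0.2, -0.6]
finger_gap: 0.214
```

```bash
python3 - <<'E'
from h import *
W=cam('wrist');im=snap('wrist','w8.png',(190,170,320,270),6)
go([.3674,-.2428,.062],(.98,.198))
d=blobs(im,(0,0,0),(180,255,70),10,(225,170,270,225));print(d)
for e in d: print('hole',plane(W,e[0],.05))
E
```

```text
t 6.25 tcp [ 0.3677 -0.2432  0.1108] q6 -1.04 F [ 0.2 -0.  -1.3] gap 18.4mm -> cmd [ 0.0488  0.0007 -0.0004] turn 0.000 len 0.049 rows>=2
[((np.float64(252.5), np.float64(210.9)), [245, 198, 19, 27, 354])]
hole [ 0.36785344 -0.2467246   0.05      ]
```

View pics/w8.png

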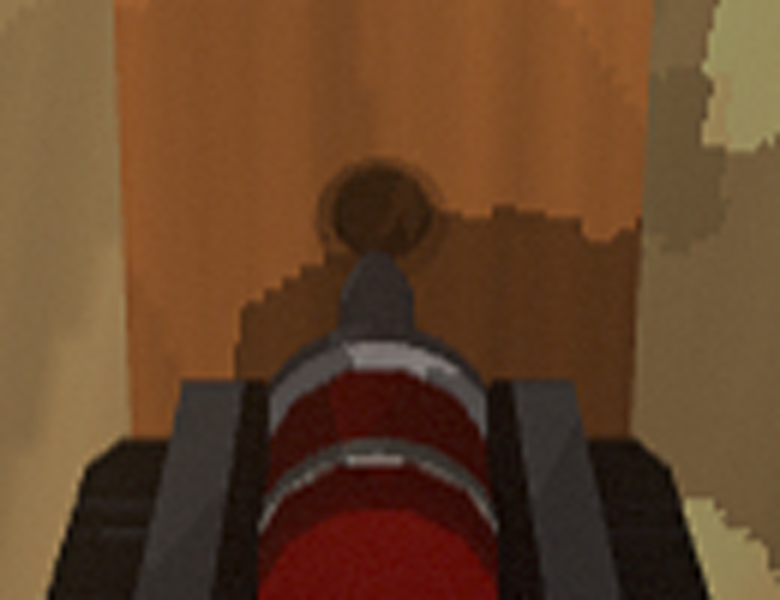

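Emit:
step_arm(commands=[[0.01, 0.0006, -0.0004, 0], [0.016, 0.0006, -0.0004, 0], [0.022, 0.0006, -0.0004, 0], [0.028, 0.0006, -0.0004, 0], [0.032, 0.0006, -0.0004, 0], [0.036, 0.0006, -0.0004, 0]])

```text
t: 6.75
tcp_pos: [0.3673, -0.2428, 0.0744]
tool_rot: [-0.072, 0.703, 0.069, 0.705]
force: [-0.1, -0.3, -0.7]
finger_gap: 0.214
```

```bash
python3 - <<'E'
from h import *
go([.3674,-.2428,.060],(.98,.198))
E
```

```text
t 6.75 tcp [ 0.3673 -0.2428  0.0744] q6 -1.04 F [-0.1 -0.3 -0.7] gap 18.2mm -> cmd [0.0144 0.0001 0.    ] turn 0.000 len 0.014 rows>=1
```

Going in freely without side force. Continue down.

Emit:
step_arm(commands=[[0.004, 0, 0, 0], [0.008, 0, 0, 0], [0.011, 0, 0, 0], [0.013, 0, 0, 0], [0.0145, 0, 0, 0], [0.015, 0, 0, 0]])

```text
t: 7.25
tcp_pos: [0.3674, -0.2429, 0.0602]
tool_rot: [-0.072, 0.703, 0.069, 0.705]
force: [-1.1, 1.1, 16.1]
finger_gap: 0.216
```

Emit:
step_arm(commands=[[0, 0, 0, 0], [0, 0, 0, 0], [0, 0, 0, 0], [0, 0, 0, 0], [0, 0, 0, 0]], jaw=0.045)

```text
t: 7.67
tcp_pos: [0.3674, -0.2429, 0.0601]
tool_rot: [-0.072, 0.703, 0.069, 0.705]
force: [-0.1, -0.2, -0.4]
finger_gap: 0.526
```

```bash
python3 - <<'E'
from h import *
go([.3674,-.2428,.16],(.98,.198))
snap('wrist','w9.png',(130,150,370,330),3)
E
```

```text
t 7.67 tcp [ 0.3674 -0.2429  0.0601] q6 -1.04 F [-0.1 -0.2 -0.4] gap 44.9mm -> cmd [-0.0999 -0.0003  0.0003] turn 0.000 len 0.100 rows>=3
```

View pics/w9.png

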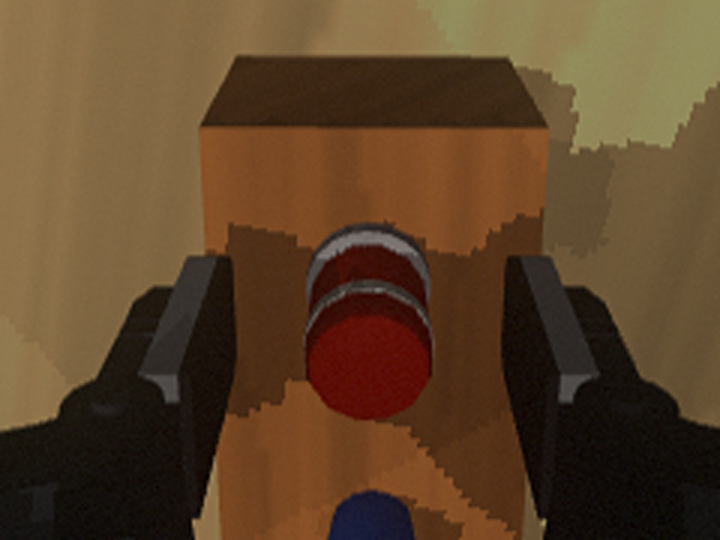

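Emit:
step_arm(commands=[[-0.03, 0, 0, 0], [-0.07, 0, 0, 0], [-0.11, 0, 0, 0], [-0.15, 0, 0, 0], [-0.19, 0, 0, 0], [-0.23, 0, 0, 0], [-0.26, 0, 0, 0]])

```text
t: 8.3
tcp_pos: [0.3668, -0.2422, 0.3235]
tool_rot: [-0.073, 0.702, 0.068, 0.705]
force: [-0.0, -0.6, 0.4]
finger_gap: 0.525
```

```bash
python3 - <<'E'
from h import *
go([.5777,-.2157,.29],X)
E
```

```text
t 8.30 tcp [ 0.3668 -0.2422  0.3235] q6 -1.04 F [-0.  -0.6  0.4] gap 44.8mm -> cmd [ 0.0345 -0.0156  0.2118] turn 0.387 len 0.215 rows>=6
```

Emit:
step_arm(commands=[[0.0345, -0.0156, 0.2118, 0.387], [0.0345, -0.0156, 0.2118, 0.387], [0.0345, -0.0156, 0.2118, 0.387], [0.0345, -0.0156, 0.2118, 0.387], [0.0345, -0.0156, 0.2118, 0.387], [0.0345, -0.0156, 0.2118, 0.387], [0.0345, -0.0156, 0.2118, 0.387], [0.0345, -0.0156, 0.2118, 0.387]])

```text
t: 8.97
tcp_pos: [0.5774, -0.215, 0.2888]
tool_rot: [0.064, 0.703, -0.067, 0.705]
force: [-0.8, -0.4, 0.4]
finger_gap: 0.525
```

```bash
python3 - <<'E'
from h import *
W=cam('wrist');im=snap('wrist','w10.png',(130,150,370,330),3)
go([.5777,-.2157,.224],X)
E
```

```text
t 9.02 tcp [ 0.5767 -0.2153  0.2893] q6 -0.35 F [-0.8 -0.5  0.4] gap 45.0mm -> cmd [0.0653 0.0001 0.0008] turn 0.000 len 0.065 rows>=2
```

View pics/w10.png

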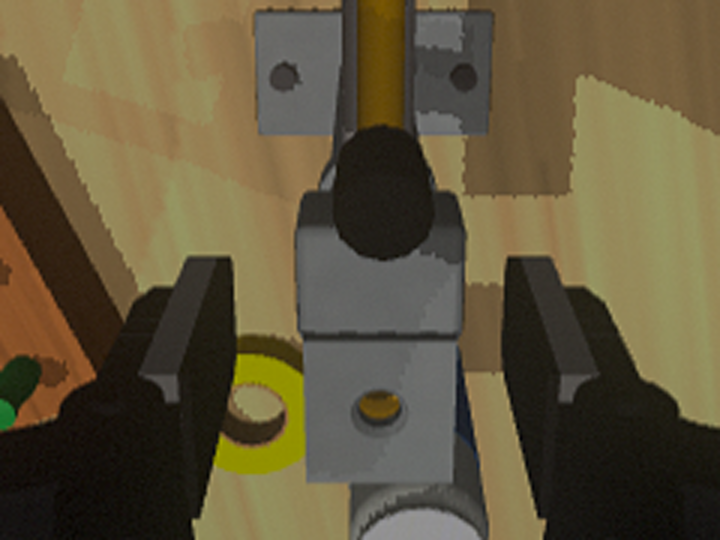

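```bash
python3 - <<'E'
from h import *
W=cam('wrist')
k=plane(W,(257.7,219),.249);print('knob',k,'lock',plane(W,(256,285.3),.218))
go([.5783,-.2157,.224],X)
E
```

```text
knob [ 0.57934159 -0.2169521   0.249     ] lock [ 0.56575231 -0.28641833  0.218     ]
t 9.02 tcp [ 0.5767 -0.2153  0.2893] q6 -0.35 F [-0.8 -0.5  0.4] gap 45.0mm -> cmd [0.0653 0.0002 0.0014] turn 0.000 len 0.065 rows>=2
```

Emit:
step_arm(commands=[[0.02, -0.0003, 0.0016, 0], [0.04, -0.0003, 0.0016, 0], [0.055, -0.0003, 0.0016, 0], [0.063, -0.0003, 0.0016, 0], [0.063, -0.0003, 0.0016, 0]])

```text
t: 9.43
tcp_pos: [0.5761, -0.216, 0.2248]
tool_rot: [0.065, 0.704, -0.068, 0.704]
force: [-0.4, -0.7, -1.2]
finger_gap: 0.525
```

Emit:
step_arm(commands=[[0, 0, 0, 0], [0, 0, 0, 0], [0, 0, 0, 0], [0, 0, 0, 0], [0, 0, 0, 0]], jaw=0.0, grip_force=40)

```text
t: 9.85
tcp_pos: [0.5803, -0.2176, 0.2266]
tool_rot: [0.065, 0.7, -0.069, 0.708]
force: [9.4, -0.5, -5.4]
finger_gap: 0.242
```

```bash
python3 - <<'E'
from h import *
p=telemetry.sense()['tcp_pos'];go(p+D*.4,X)
E
```

```text
t 9.85 tcp [ 0.5803 -0.2176  0.2266] q6 -0.35 F [ 9.4 -0.5 -5.4] gap 20.6mm -> cmd [-0.0021  0.4    -0.0007] turn -0.002 len 0.400 rows>=10
```

Emit:
step_arm(commands=[[0, 0.01, 0, 0], [0, 0.03, 0, 0], [0, 0.055, 0, 0], [0, 0.085, 0, 0], [0, 0.115, 0, 0], [0, 0.145, 0, 0], [0, 0.175, 0, 0], [0, 0.2, 0, 0]])

```text
t: 10.52
tcp_pos: [0.6179, -0.0205, 0.2265]
tool_rot: [0.064, 0.7, -0.07, 0.708]
force: [1.7, -4.3, -2.2]
finger_gap: 0.241
```

```bash
sed -i 's/^O=.*/O=np.array([.6088,-.0650,0])/' h.py; python3 - <<'E'
from h import *
go(rk(0,.245,.2266),X)
E
```

```text
t 10.52 tcp [ 0.6179 -0.0205  0.2265] q6 -0.02 F [ 1.7 -4.3 -2.2] gap 20.6mm -> cmd [-0.0015  0.1996 -0.001 ] turn -0.001 len 0.200 rows>=5
```

Emit:
step_arm(commands=[[0, 0.025, 0, 0], [0, 0.055, 0, 0], [0, 0.085, 0, 0], [0, 0.115, 0, 0], [0, 0.145, 0, 0], [0, 0.17, 0, 0], [0, 0.188, 0, 0], [0, 0.197, 0, 0]])

```text
t: 11.18
tcp_pos: [0.6552, 0.1749, 0.2266]
tool_rot: [0.063, 0.699, -0.069, 0.709]
force: [-0.2, -2.1, 3.0]
finger_gap: 0.24
```

Emit:
step_arm(commands=[[0, 0.003, 0, 0], [0, 0.005, 0, 0], [0, 0.007, 0, 0]])

```text
t: 11.43
tcp_pos: [0.6552, 0.1754, 0.2266]
tool_rot: [0.059, 0.7, -0.073, 0.708]
force: [-4.0, -17.5, 0.7]
finger_gap: 0.243
```

Emit:
step_arm(commands=[[0, 0, 0, 0], [0, 0, 0, 0], [0, 0, 0, 0], [0, 0, 0, 0], [-0.03, 0, 0, 0], [-0.07, 0, 0, 0], [-0.1, 0, 0, 0], [-0.12, 0, 0, 0]], jaw=0.06)

```text
t: 12.1
tcp_pos: [0.6555, 0.1789, 0.3512]
tool_rot: [0.059, 0.698, -0.072, 0.71]
force: [0.7, 0.1, 0.7]
finger_gap: 0.706
```

```bash
python3 - <<'E'
from h import *
print(telemetry.sense()['tcp_pos'])
t=snap('top');s=snap('scene')
save(t,'t11.png',(90,90,380,250),2.7);save(s,'s11.png',(190,100,390,280),4)
E
```

```text
[0.6554591  0.17891488 0.35115137]
```

View pics/t11.png

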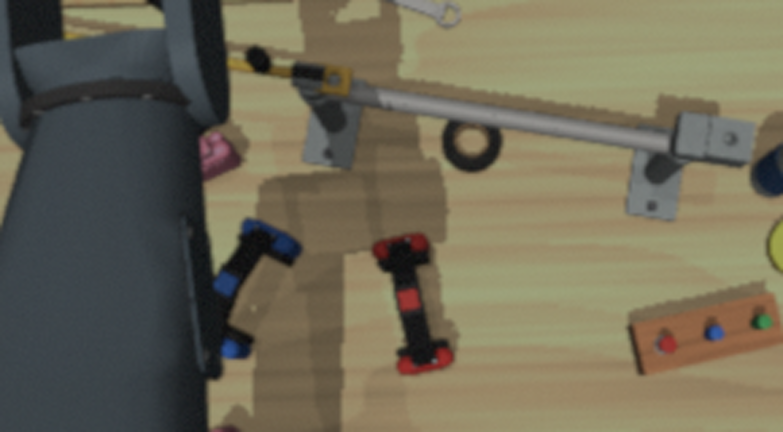

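View pics/s11.png

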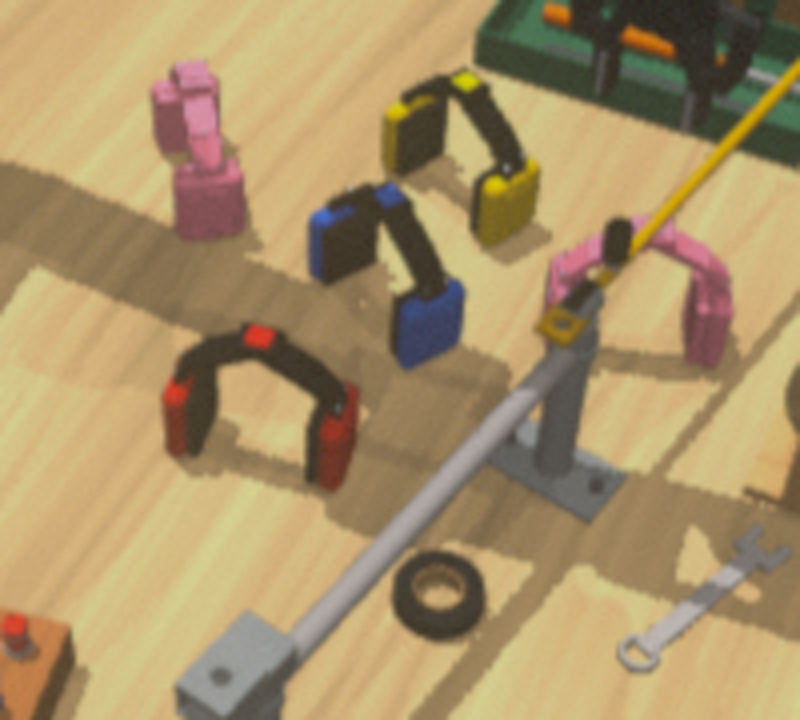

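```bash
python3 - <<'E'
from h import *
go([.4215,.038,.30],(-.19,.98))
E
```

```text
t 12.20 tcp [0.6565 0.1791 0.3524] q6 0.30 F [-0.2 -0.5  0.4] gap 59.7mm -> cmd [ 0.0506 -0.1813 -0.206 ] turn 1.193 len 0.279 rows>=10
```

Emit:
step_arm(commands=[[0, -0.025, -0.03, 0.12], [0.01, -0.05, -0.06, 0.24], [0.02, -0.08, -0.09, 0.36], [0.03, -0.105, -0.12, 0.48], [0.04, -0.13, -0.15, 0.6], [0.0506, -0.155, -0.18, 0.72], [0.0506, -0.17, -0.2, 0.84], [0.0506, -0.1813, -0.206, 0.96]])

```text
t: 12.87
tcp_pos: [0.4156, 0.0383, 0.2979]
tool_rot: [0.382, 0.586, -0.388, 0.6]
force: [0.2, -0.1, 0.5]
finger_gap: 0.699
```

```bash
python3 - <<'E'
from h import *
go([.4215,.038,.26],(-.19,.98))
E
```

```text
t 12.87 tcp [0.4156 0.0383 0.2979] q6 0.99 F [ 0.2 -0.1  0.5] gap 59.7mm -> cmd [0.0379 0.0051 0.0019] turn 0.227 len 0.038 rows>=2
```

Emit:
step_arm(commands=[[0.01, 0.0051, 0.0019, 0.12], [0.02, 0.0051, 0.0019, 0.227], [0.03, 0.0051, 0.0019, 0.227], [0.0379, 0.0051, 0.0019, 0.227], [0.0379, 0.0051, 0.0019, 0.227]])

```text
t: 13.28
tcp_pos: [0.4197, 0.0384, 0.258]
tool_rot: [0.447, 0.54, -0.453, 0.552]
force: [-0.2, 0.8, -0.1]
finger_gap: 0.703
```

```bash
python3 - <<'E'
from h import *
W=cam('wrist');im=snap('wrist','w12.png');print(W[1])
go([.4215,.038,.13],(-.19,.98))
b=blobs(im,(170,120,50),(8,255,255),20);print(b)
for e in b: print(plane(W,e[0],.14).round(4))
E
```

```text
[0.49453518 0.05560702 0.4010865 ]
t 13.33 tcp [0.4205 0.0383 0.2589] q6 1.22 F [-0.2 -0.5  1.3] gap 60.1mm -> cmd [ 0.1288  0.0003 -0.0019] turn 0.001 len 0.129 rows>=4
[((np.float64(249.3), np.float64(97.1)), [218, 88, 64, 23, 875]), ((np.float64(250.5), np.float64(181.7)), [239, 170, 24, 24, 563]), ((np.float64(229.5), np.float64(220.1)), [222, 209, 16, 20, 224]), ((np.float64(270.4), np.float64(219.7)), [263, 211, 16, 18, 198]), ((np.float64(45.8), np.float64(263.6)), [0, 222, 98, 93, 2997]), ((np.float64(464.8), np.float64(243.9)), [458, 238, 18, 17, 127]), ((np.float64(476.7), np.float64(252.3)), [467, 244, 20, 17, 249])]
[0.4898 0.0523 0.14  ]
[0.4208 0.0381 0.14  ]
[0.3819 0.0499 0.14  ]
[0.389  0.0138 0.14  ]
[0.3076 0.2106 0.14  ]
[ 0.3982 -0.1708  0.14  ]
[ 0.3919 -0.1856  0.14  ]
```

View pics/w12.png

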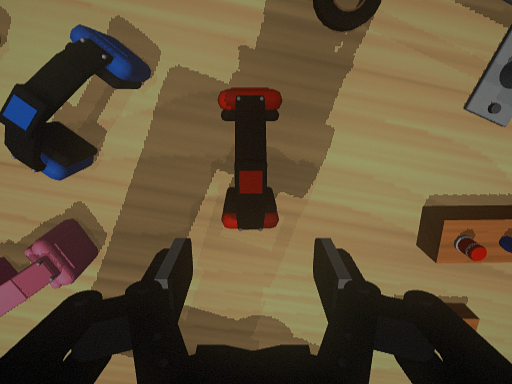

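Emit:
step_arm(commands=[[0.03, 0.0003, -0.0005, 0], [0.06, 0.0003, -0.0005, 0], [0.09, 0.0003, -0.0005, 0], [0.11, 0.0003, -0.0005, 0], [0.122, 0.0003, -0.0005, 0], [0.128, 0.0003, -0.0005, 0], [0.128, 0.0003, -0.0005, 0]])

```text
t: 13.92
tcp_pos: [0.4216, 0.0367, 0.13]
tool_rot: [0.447, 0.54, -0.453, 0.551]
force: [-0.5, -0.6, -0.9]
finger_gap: 0.71
```

Emit:
step_arm(commands=[[0, 0, 0, 0], [0, 0, 0, 0], [0, 0, 0, 0], [0, 0, 0, 0], [0, 0, 0, 0], [0, 0, 0, 0]], jaw=0.0, grip_force=60)

```text
t: 14.42
tcp_pos: [0.4223, 0.0369, 0.1312]
tool_rot: [0.447, 0.539, -0.452, 0.552]
force: [-0.4, 0.4, 6.3]
finger_gap: 0.305
```

```bash
python3 - <<'E'
from h import *
s=telemetry.sense();print(s['tcp_pos'],s['force'],s['finger_gap']*85.4)
snap('wrist','w13.png')
E
```

```text
[0.42233099 0.03688473 0.13117663] [-0.41201666  0.41652427  6.34782365] 26.068035605720265
```

View pics/w13.png

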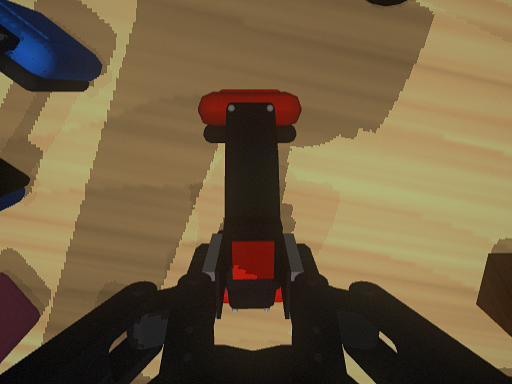

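Emit:
step_arm(commands=[[-0.01, 0, 0, 0], [-0.03, 0, 0, 0], [-0.06, 0, 0, 0], [-0.1, 0, 0, 0], [-0.14, 0, 0, 0], [-0.18, 0, 0, 0], [-0.215, 0, 0, 0], [-0.24, 0, 0, 0]])

```text
t: 15.13
tcp_pos: [0.4202, 0.041, 0.3748]
tool_rot: [0.448, 0.538, -0.451, 0.554]
force: [1.6, -0.2, -3.2]
finger_gap: 0.303
```

```bash
python3 - <<'E'
from h import *
go(rk(0,-.1,.36),D)
E
```

```text
t 15.13 tcp [0.4202 0.041  0.3748] q6 1.22 F [ 1.6 -0.2 -3.2] gap 25.9mm -> cmd [0.021  0.1276 0.2326] turn 0.380 len 0.266 rows>=7
```

Emit:
step_arm(commands=[[0.002, 0.012, 0.022, 0.04], [0.005, 0.028, 0.05, 0.1], [0.008, 0.046, 0.085, 0.16], [0.012, 0.066, 0.12, 0.22], [0.015, 0.086, 0.155, 0.28], [0.018, 0.105, 0.19, 0.34], [0.02, 0.12, 0.217, 0.38], [0.021, 0.1276, 0.2326, 0.38]])

```text
t: 15.8
tcp_pos: [0.5918, -0.1665, 0.3588]
tool_rot: [-0.545, -0.441, 0.546, -0.459]
force: [-0.8, 0.9, -2.7]
finger_gap: 0.305
```

Emit:
step_arm(commands=[[0, 0, 0, 0], [0, 0, 0, 0], [0, 0, 0, 0]])

```text
t: 16.05
tcp_pos: [0.5905, -0.1656, 0.358]
tool_rot: [-0.545, -0.442, 0.546, -0.458]
force: [0.3, 0.7, -3.6]
finger_gap: 0.307
```

```bash
python3 - <<'E'
from h import *
go(rk(0,-.1,.19),D)
snap('wrist','w14.png');snap('scene','s14.png',(150,120,350,270),4)
E
```

```text
t 16.05 tcp [ 0.5905 -0.1656  0.358 ] q6 1.31 F [ 0.3  0.7 -3.6] gap 26.2mm -> cmd [ 0.1679 -0.0034 -0.0047] turn -0.004 len 0.168 rows>=5
```

View pics/w14.png

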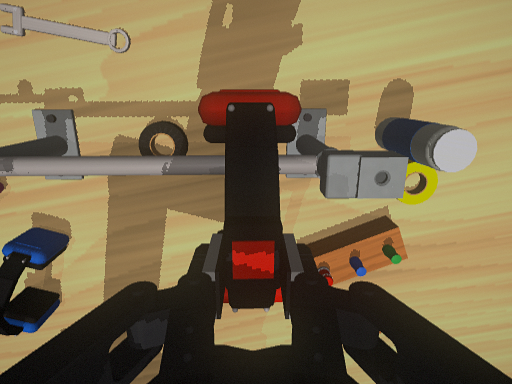

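View pics/s14.png

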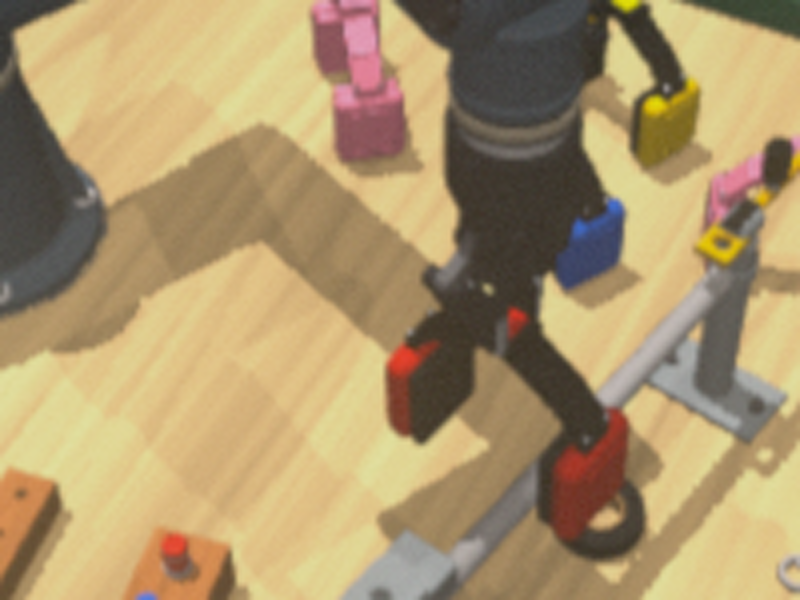

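Emit:
step_arm(commands=[[0.02, -0.0034, -0.0047, 0], [0.05, -0.0034, -0.0047, 0], [0.08, -0.0034, -0.0047, 0], [0.11, -0.0034, -0.0047, 0], [0.135, -0.0034, -0.0047, 0], [0.155, -0.0034, -0.0047, 0], [0.165, -0.0034, -0.0047, 0], [0.168, -0.0034, -0.0047, 0]])

```text
t: 16.82
tcp_pos: [0.5892, -0.1615, 0.1893]
tool_rot: [-0.544, -0.444, 0.546, -0.458]
force: [-1.2, -0.1, -2.6]
finger_gap: 0.304
```

```bash
python3 - <<'E'
from h import *
go(rk(0,-.1,.1735),D)
E
```

```text
t 16.82 tcp [ 0.5892 -0.1615  0.1893] q6 1.32 F [-1.2 -0.1 -2.6] gap 25.9mm -> cmd [0.0159 0.0011 0.0013] turn -0.002 len 0.016 rows>=1
```

Emit:
step_arm(commands=[[0.005, 0.0008, 0, 0], [0.009, 0.0008, 0, 0], [0.012, 0.0008, 0, 0], [0.014, 0.0008, 0, 0], [0.0155, 0.0008, 0, 0], [0.0155, 0.0008, 0, 0]])

```text
t: 17.32
tcp_pos: [0.5902, -0.162, 0.174]
tool_rot: [-0.544, -0.443, 0.546, -0.458]
force: [-0.3, -0.2, -2.3]
finger_gap: 0.308
```

Emit:
step_arm(commands=[[0.001, 0, 0, 0], [0.002, 0, 0, 0], [0.002, 0, 0, 0]])

```text
t: 17.57
tcp_pos: [0.5909, -0.1624, 0.1727]
tool_rot: [-0.544, -0.443, 0.546, -0.458]
force: [0.6, -0.8, 0.2]
finger_gap: 0.305
```

Emit:
step_arm(commands=[[0, 0, 0, 0], [0, 0, 0, 0], [0, 0, 0, 0], [0, 0, 0, 0]], jaw=0.05)

```text
t: 17.9
tcp_pos: [0.591, -0.1624, 0.1729]
tool_rot: [-0.544, -0.443, 0.545, -0.458]
force: [-0.2, -0.4, -0.2]
finger_gap: 0.586
```

Emit:
step_arm(commands=[[-0.01, 0, 0, 0], [-0.03, 0, 0, 0], [-0.06, 0, 0, 0], [-0.1, 0, 0, 0], [-0.14, 0, 0, 0], [-0.18, 0, 0, 0], [-0.19, 0, 0, 0]])

```text
t: 18.48
tcp_pos: [0.5913, -0.1601, 0.3718]
tool_rot: [0.547, 0.438, -0.543, 0.463]
force: [0.5, -0.8, 0.6]
finger_gap: 0.588
```

```bash
python3 - <<'E'
from h import *
snap('wrist','w15.png');s=snap('scene','s15.png',(150,120,350,270),4);t=snap('top','t15.png',(90,90,380,250),2.7)
print(blobs(s,(105,150,60),(125,255,255),10,(220,120,320,220)),blobs(t,(105,150,60),(125,255,255),10,(140,150,220,240)))
go([.44,.23,.30],(.48,.87))
E
```

```text
[((np.float64(293.7), np.float64(176.7)), [292, 175, 5, 4, 15])] [((np.float64(181.4), np.float64(173.9)), [180, 172, 4, 5, 17]), ((np.float64(194.7), np.float64(180.1)), [191, 176, 8, 9, 48]), ((np.float64(173.3), np.float64(194.7)), [169, 191, 9, 9, 52]), ((np.float64(161.5), np.float64(212.8)), [160, 211, 4, 5, 16]), ((np.float64(174.9), np.float64(218.7)), [171, 215, 9, 7, 42])]
t 18.63 tcp [ 0.5886 -0.159   0.3642] q6 1.32 F [-1.4 -0.  -1.2] gap 49.8mm -> cmd [ 0.0545 -0.2202 -0.3551] turn 0.315 len 0.421 rows>=11
```

View pics/w15.png

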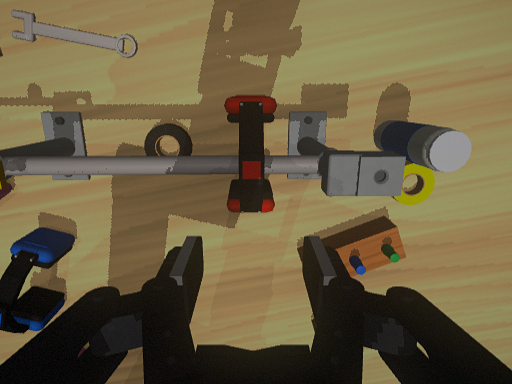

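View pics/s15.png

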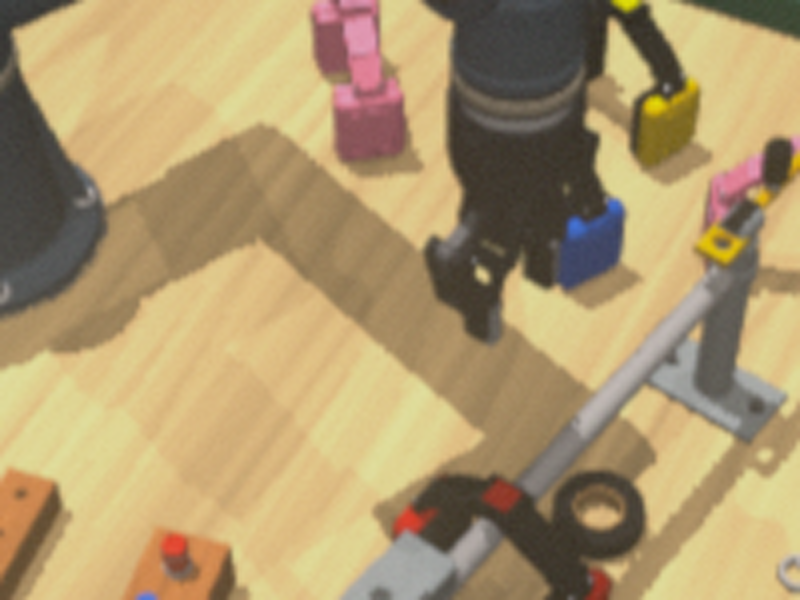

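View pics/t15.png

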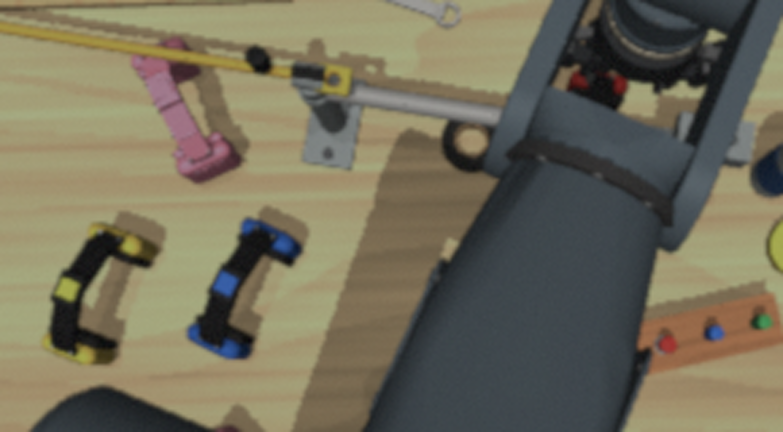

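Emit:
step_arm(commands=[[0, -0.022, -0.035, 0.03], [0, -0.045, -0.07, 0.07], [0.01, -0.067, -0.105, 0.1], [0.02, -0.09, -0.14, 0.15], [0.03, -0.112, -0.175, 0.2], [0.04, -0.135, -0.21, 0.25], [0.05, -0.155, -0.245, 0.3], [0.0545, -0.175, -0.28, 0.3]], jaw=0.06)

```text
t: 19.3
tcp_pos: [0.4678, 0.1457, 0.2989]
tool_rot: [-0.605, -0.356, 0.608, -0.371]
force: [1.6, -0.2, 0.2]
finger_gap: 0.703
```

```bash
python3 - <<'E'
from h import *
go([.4435,.2292,.26],(.45,.893))
E
```

```text
t 19.30 tcp [0.4678 0.1457 0.2989] q6 2.16 F [ 1.6 -0.2  0.2] gap 60.0mm -> cmd [ 0.037  -0.0614 -0.0627] turn -0.024 len 0.095 rows>=3
```

Emit:
step_arm(commands=[[0.01, -0.018, -0.018, 0], [0.022, -0.037, -0.037, -0.01], [0.03, -0.055, -0.056, -0.024], [0.037, -0.0614, -0.0627, -0.024], [0.037, -0.0614, -0.0627, -0.024], [0.037, -0.0614, -0.0627, -0.024]])

```text
t: 19.8
tcp_pos: [0.4426, 0.2287, 0.2585]
tool_rot: [-0.599, -0.364, 0.605, -0.378]
force: [-0.6, -0.5, 0.8]
finger_gap: 0.703
```

```bash
python3 - <<'E'
from h import *
W=cam('wrist');im=snap('wrist','w16.png')
go([.4435,.2292,.13],(.45,.893))
b=blobs(im,(105,120,40),(125,255,255),40);print(b)
for e in b: print(plane(W,e[0],.14).round(4))
E
```

```text
t 19.85 tcp [0.4434 0.2283 0.2592] q6 2.31 F [ 0.5 -0.3 -0.8] gap 59.9mm -> cmd [ 0.1292 -0.0022 -0.0029] turn -0.001 len 0.129 rows>=4
[((np.float64(248.6), np.float64(100.1)), [217, 91, 64, 22, 803]), ((np.float64(248.0), np.float64(184.0)), [237, 173, 23, 23, 529]), ((np.float64(226.8), np.float64(222.8)), [219, 215, 16, 16, 195]), ((np.float64(267.3), np.float64(222.7)), [260, 214, 16, 17, 194])]
[0.5057 0.1976 0.14  ]
[0.4433 0.23   0.14  ]
[0.4195 0.2636 0.14  ]
[0.4028 0.231  0.14  ]
```

View pics/w16.png

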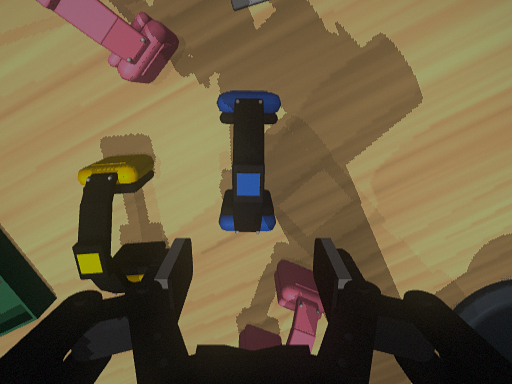

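```bash
python3 - <<'E'
from h import *
go([.4438,.2296,.131],(.45,.893))
E
```

```text
t 19.85 tcp [0.4434 0.2283 0.2592] q6 2.31 F [ 0.5 -0.3 -0.8] gap 59.9mm -> cmd [ 0.1282 -0.0021 -0.0034] turn -0.001 len 0.128 rows>=4
```

Emit:
step_arm(commands=[[0.03, -0.0021, -0.002, 0], [0.06, -0.0021, -0.002, 0], [0.09, -0.0021, -0.003, 0], [0.11, -0.0021, -0.0034, 0], [0.122, -0.0021, -0.0034, 0], [0.128, -0.0021, -0.0034, 0], [0.128, -0.0021, -0.0034, 0]])

```text
t: 20.43
tcp_pos: [0.444, 0.2282, 0.1303]
tool_rot: [-0.6, -0.363, 0.605, -0.377]
force: [0.2, 0.9, -0.7]
finger_gap: 0.708
```

Emit:
step_arm(commands=[[0, 0, 0, 0], [0, 0, 0, 0], [0, 0, 0, 0], [0, 0, 0, 0], [0, 0, 0, 0], [0, 0, 0, 0]], jaw=0.0, grip_force=60)

```text
t: 20.93
tcp_pos: [0.4455, 0.2286, 0.1316]
tool_rot: [-0.601, -0.362, 0.604, -0.378]
force: [1.3, 0.4, 6.4]
finger_gap: 0.307
```

Emit:
step_arm(commands=[[-0.01, 0, 0, 0], [-0.03, 0, 0, 0], [-0.06, 0, 0, 0], [-0.1, 0, 0, 0], [-0.14, 0, 0, 0], [-0.18, 0, 0, 0], [-0.215, 0, 0, 0], [-0.24, 0, 0, 0]])

```text
t: 21.6
tcp_pos: [0.4431, 0.2338, 0.3753]
tool_rot: [-0.602, -0.362, 0.603, -0.378]
force: [1.2, -0.6, -2.8]
finger_gap: 0.307
```

```bash
python3 - <<'E'
from h import *
snap('wrist','w17.png')
go(rk(0,-.01,.36),D)
E
```

```text
t 21.65 tcp [0.4453 0.2346 0.3796] q6 2.32 F [ 1.7 -0.1  0.9] gap 26.1mm -> cmd [0.0282 0.2834 0.2029] turn -0.282 len 0.350 rows>=9
```

View pics/w17.png

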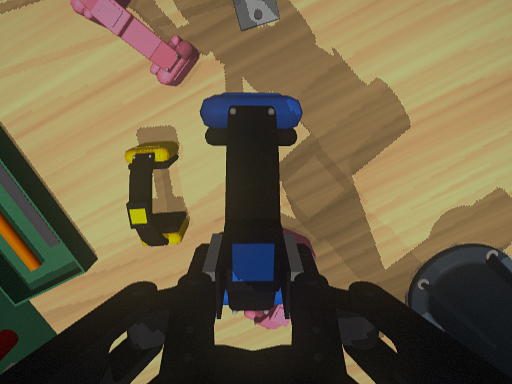

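Emit:
step_arm(commands=[[0.002, 0.02, 0.014, -0.02], [0.006, 0.05, 0.036, -0.05], [0.01, 0.082, 0.058, -0.09], [0.014, 0.114, 0.081, -0.13], [0.017, 0.146, 0.104, -0.17], [0.02, 0.178, 0.127, -0.21], [0.023, 0.21, 0.15, -0.25], [0.025, 0.24, 0.172, -0.282]])

```text
t: 22.32
tcp_pos: [0.5813, -0.0293, 0.3601]
tool_rot: [0.545, 0.444, -0.544, 0.46]
force: [0.2, 0.2, -3.1]
finger_gap: 0.308
```

```bash
python3 - <<'E'
from h import *
go(rk(0,-.01,.33),D)
E
```

```text
t 22.32 tcp [ 0.5813 -0.0293  0.3601] q6 1.52 F [ 0.2  0.2 -3.1] gap 26.3mm -> cmd [0.0313 0.033  0.0396] turn 0.002 len 0.060 rows>=2
```

Emit:
step_arm(commands=[[0.005, 0.015, 0.018, 0], [0.012, 0.027, 0.032, 0], [0.022, 0.033, 0.0396, 0], [0.031, 0.033, 0.0396, 0], [0.031, 0.033, 0.0396, 0], [0.031, 0.033, 0.0396, 0]])

```text
t: 22.82
tcp_pos: [0.6053, -0.0727, 0.3288]
tool_rot: [-0.544, -0.445, 0.544, -0.459]
force: [-0.5, 0.1, -3.3]
finger_gap: 0.307
```

```bash
python3 - <<'E'
from h import *
go(rk(0,-.01,.1885),D)
E
```

```text
t 22.82 tcp [ 0.6053 -0.0727  0.3288] q6 1.46 F [-0.5  0.1 -3.3] gap 26.2mm -> cmd [1.403e-01 0.000e+00 1.000e-04] turn 0.004 len 0.140 rows>=4
```

Emit:
step_arm(commands=[[0.02, 0, 0, 0], [0.045, 0, 0, 0], [0.07, 0, 0, 0], [0.095, 0, 0, 0], [0.115, 0, 0, 0], [0.13, 0, 0, 0], [0.138, 0, 0, 0], [0.1403, 0, 0, 0]])

```text
t: 23.48
tcp_pos: [0.606, -0.0731, 0.1877]
tool_rot: [-0.543, -0.447, 0.544, -0.458]
force: [-0.2, -0.9, -2.3]
finger_gap: 0.303
```

```bash
python3 - <<'E'
from h import *
go(rk(0,-.01,.1735),D)
E
```

```text
t 23.48 tcp [ 0.606  -0.0731  0.1877] q6 1.46 F [-0.2 -0.9 -2.3] gap 25.9mm -> cmd [0.0142 0.001  0.0014] turn 0.005 len 0.014 rows>=1
```

Emit:
step_arm(commands=[[0.005, 0.0008, 0, 0], [0.009, 0.0008, 0, 0], [0.012, 0.0008, 0, 0], [0.014, 0.0008, 0, 0], [0.015, 0.0008, 0, 0], [0.016, 0.0008, 0, 0]])

```text
t: 23.98
tcp_pos: [0.6088, -0.0741, 0.1736]
tool_rot: [0.544, 0.445, -0.543, 0.46]
force: [0.8, 0.7, 6.5]
finger_gap: 0.303
```

Emit:
step_arm(commands=[[0, 0, 0, 0], [0, 0, 0, 0]])

```text
t: 24.15
tcp_pos: [0.6089, -0.0742, 0.1738]
tool_rot: [0.544, 0.445, -0.543, 0.46]
force: [-0.4, 0.2, -2.8]
finger_gap: 0.305
```

Emit:
step_arm(commands=[[0.0005, 0, 0, 0], [0.001, 0, 0, 0]])

```text
t: 24.32
tcp_pos: [0.6094, -0.0744, 0.1733]
tool_rot: [0.544, 0.445, -0.543, 0.46]
force: [0.8, 0.6, 3.0]
finger_gap: 0.306
```

Emit:
step_arm(commands=[[0, 0, 0, 0], [0, 0, 0, 0], [0, 0, 0, 0], [0, 0, 0, 0]], jaw=0.05)

```text
t: 24.65
tcp_pos: [0.6092, -0.0744, 0.1732]
tool_rot: [0.544, 0.445, -0.543, 0.46]
force: [-0.1, -0.3, -0.1]
finger_gap: 0.585
```

Emit:
step_arm(commands=[[-0.01, 0, 0, 0], [-0.03, 0, 0, 0], [-0.06, 0, 0, 0], [-0.1, 0, 0, 0], [-0.14, 0, 0, 0], [-0.18, 0, 0, 0], [-0.19, 0, 0, 0]])

```text
t: 25.23
tcp_pos: [0.6091, -0.0721, 0.372]
tool_rot: [0.547, 0.44, -0.54, 0.464]
force: [0.6, -1.1, 1.2]
finger_gap: 0.587
```

```bash
python3 - <<'E'
from h import *
snap('wrist','w18.png');s=snap('scene','s18.png',(200,100,400,250),4);t=snap('top','t18.png',(90,90,380,250),2.7)
go([.441,.3955,.30],(.41,.91))
E
```

```text
t 25.38 tcp [ 0.6063 -0.0714  0.3644] q6 1.46 F [ 0.   0.7 -0.5] gap 49.8mm -> cmd [ 0.054  -0.2483 -0.43  ] turn 0.241 len 0.499 rows>=12
```

View pics/w18.png

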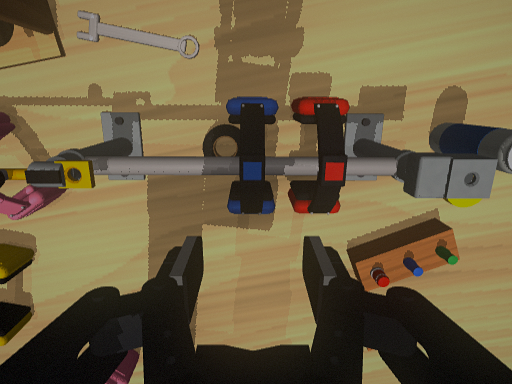

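View pics/t18.png

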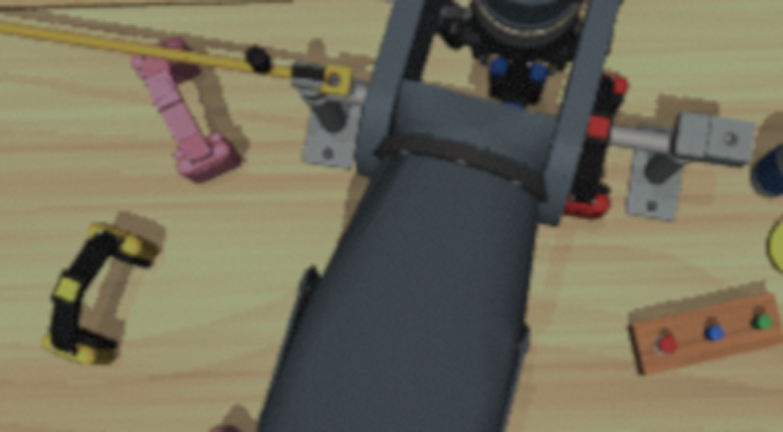

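View pics/s18.png

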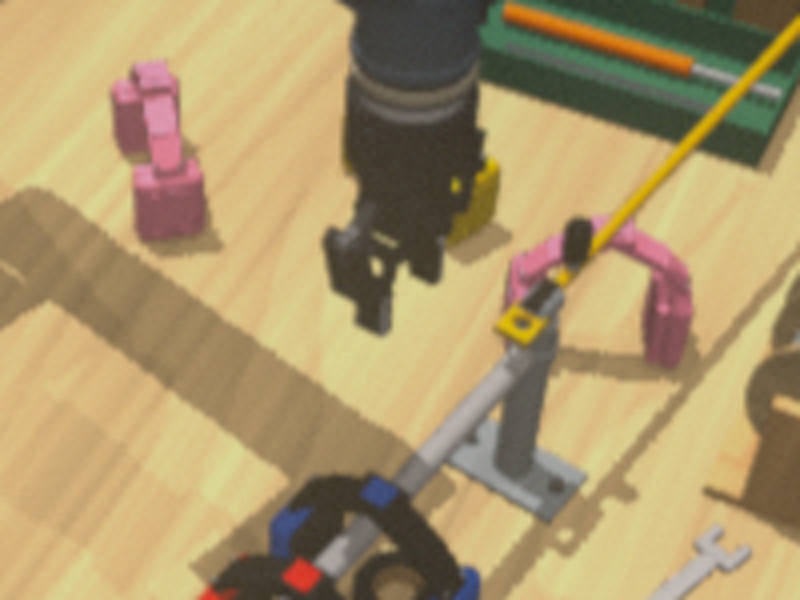

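Emit:
step_arm(commands=[[0, -0.02, -0.035, 0.02], [0, -0.04, -0.07, 0.05], [0.005, -0.06, -0.105, 0.08], [0.01, -0.08, -0.14, 0.11], [0.015, -0.1, -0.175, 0.14], [0.02, -0.12, -0.21, 0.17], [0.025, -0.14, -0.245, 0.2], [0.03, -0.16, -0.28, 0.2]], jaw=0.06)

```text
t: 26.05
tcp_pos: [0.4976, 0.2336, 0.3245]
tool_rot: [0.586, 0.388, -0.586, 0.403]
force: [1.2, 0.1, -0.3]
finger_gap: 0.699
```

```bash
python3 - <<'E'
from h import *
go([.4418,.3955,.26],(.375,.927))
E
```

```text
t 26.05 tcp [0.4976 0.2336 0.3245] q6 2.21 F [ 1.2  0.1 -0.3] gap 59.7mm -> cmd [ 0.061  -0.1135 -0.13  ] turn 0.001 len 0.183 rows>=5
```

Emit:
step_arm(commands=[[0.01, -0.022, -0.025, 0], [0.02, -0.045, -0.051, 0], [0.035, -0.068, -0.078, 0], [0.045, -0.09, -0.103, 0], [0.055, -0.107, -0.122, 0], [0.061, -0.1135, -0.13, 0], [0.061, -0.1135, -0.13, 0], [0.061, -0.1135, -0.13, 0]])

```text
t: 26.72
tcp_pos: [0.4409, 0.3945, 0.2581]
tool_rot: [-0.584, -0.388, 0.587, -0.404]
force: [0.8, -0.2, -0.3]
finger_gap: 0.701
```

```bash
python3 - <<'E'
from h import *
W=cam('wrist');im=snap('wrist','w19.png')
go([.4418,.3955,.131],(.375,.927))
b=blobs(im,(22,120,40),(35,255,255),40);print(b)
for e in b: print(plane(W,e[0],.14).round(4))
E
```

```text
t 26.77 tcp [0.4418 0.3943 0.2591] q6 2.51 F [ 0.1  0.6 -0.1] gap 59.6mm -> cmd [ 0.128  -0.0026 -0.003 ] turn 0.001 len 0.128 rows>=4
[((np.float64(248.4), np.float64(100.2)), [217, 90, 64, 24, 920]), ((np.float64(248.1), np.float64(183.7)), [237, 172, 24, 24, 547]), ((np.float64(226.6), np.float64(221.9)), [219, 211, 16, 20, 234]), ((np.float64(267.6), np.float64(222.5)), [260, 212, 16, 20, 229])]
[0.5067 0.3692 0.14  ]
[0.4421 0.3958 0.14  ]
[0.4163 0.4272 0.14  ]
[0.4017 0.3933 0.14  ]
```

View pics/w19.png

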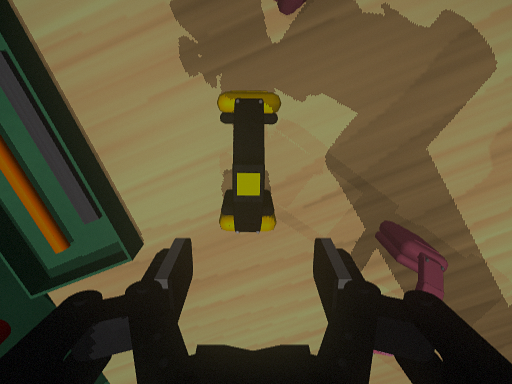

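Aligned: yellow crown at (248,184), matching (0.442, 0.396). Descend and grip.

Emit:
step_arm(commands=[[0.03, -0.0015, -0.002, 0], [0.06, -0.002, -0.002, 0], [0.09, -0.0026, -0.003, 0], [0.11, -0.0026, -0.0032, 0], [0.122, -0.0026, -0.0032, 0], [0.128, -0.0026, -0.0032, 0], [0.128, -0.0026, -0.0032, 0]])

```text
t: 27.35
tcp_pos: [0.4423, 0.3939, 0.1302]
tool_rot: [-0.585, -0.387, 0.588, -0.403]
force: [0.5, -0.9, 1.2]
finger_gap: 0.703
```

Emit:
step_arm(commands=[[0, 0, 0, 0], [0, 0, 0, 0], [0, 0, 0, 0], [0, 0, 0, 0], [0, 0, 0, 0], [0, 0, 0, 0]], jaw=0.0, grip_force=60)

```text
t: 27.85
tcp_pos: [0.4438, 0.3947, 0.1318]
tool_rot: [-0.586, -0.387, 0.587, -0.403]
force: [1.4, -0.0, 7.0]
finger_gap: 0.302
```

Emit:
step_arm(commands=[[-0.01, 0, 0, 0], [-0.03, 0, 0, 0], [-0.06, 0, 0, 0], [-0.1, 0, 0, 0], [-0.14, 0, 0, 0], [-0.18, 0, 0, 0], [-0.215, 0, 0, 0], [-0.24, 0, 0, 0]])

```text
t: 28.52
tcp_pos: [0.4404, 0.3996, 0.3758]
tool_rot: [0.588, 0.387, -0.585, 0.403]
force: [1.0, -1.2, -1.8]
finger_gap: 0.306
```

```bash
python3 - <<'E'
from h import *
snap('wrist','w20.png')
go([.47,.06,.36],D);go(rk(0,.08,.36),D)
E
```

```text
t 28.57 tcp [0.4422 0.4009 0.3806] q6 2.52 F [1.  0.9 1.1] gap 26.1mm -> cmd [0.0254 0.1532 0.3054] turn -0.198 len 0.343 rows>=9
t 28.57 tcp [0.4422 0.4009 0.3806] q6 2.52 F [1.  0.9 1.1] gap 26.1mm -> cmd [0.0296 0.313  0.2907] turn -0.198 len 0.428 rows>=11
```

View pics/w20.png

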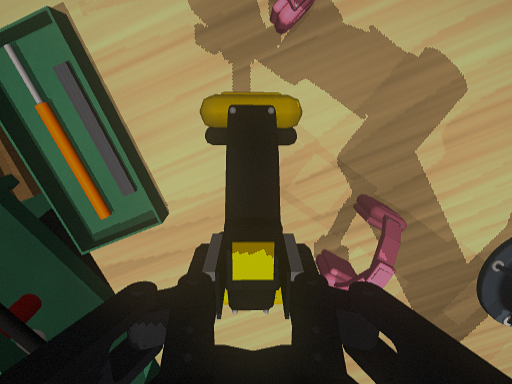

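Emit:
step_arm(commands=[[0.002, 0.012, 0.022, -0.02], [0.004, 0.028, 0.055, -0.05], [0.007, 0.046, 0.09, -0.08], [0.01, 0.064, 0.126, -0.1], [0.013, 0.082, 0.163, -0.13], [0.016, 0.1, 0.2, -0.16], [0.02, 0.118, 0.236, -0.198], [0.022, 0.132, 0.265, -0.198]])

```text
t: 29.23
tcp_pos: [0.4637, 0.1031, 0.3617]
tool_rot: [0.547, 0.443, -0.542, 0.459]
force: [0.1, 1.0, -2.3]
finger_gap: 0.303
```

```bash
python3 - <<'E'
from h import *
go(rk(0,.08,.355),D)
E
```

```text
t 29.23 tcp [0.4637 0.1031 0.3617] q6 1.75 F [ 0.1  1.  -2.3] gap 25.9mm -> cmd [0.0111 0.1736 0.0582] turn 0.001 len 0.183 rows>=5
```

Emit:
step_arm(commands=[[0, 0.02, 0.01, 0], [0, 0.05, 0.02, 0], [0.003, 0.082, 0.03, 0], [0.006, 0.114, 0.04, 0], [0.009, 0.143, 0.05, 0], [0.0111, 0.163, 0.056, 0], [0.0111, 0.1736, 0.0582, 0], [0.0111, 0.1736, 0.0582, 0]])

```text
t: 29.9
tcp_pos: [0.6249, 0.0124, 0.3531]
tool_rot: [0.547, 0.443, -0.543, 0.459]
force: [-0.5, 0.9, -1.6]
finger_gap: 0.303
```

```bash
python3 - <<'E'
from h import *
go(rk(0,.08,.1885),D);snap('wrist','w21.png')
go(rk(0,.08,.1885),D)
E
```

```text
t 29.90 tcp [0.6249 0.0124 0.3531] q6 1.61 F [-0.5  0.9 -1.6] gap 25.9mm -> cmd [ 0.1645 -0.0048 -0.0025] turn -0.001 len 0.165 rows>=4
t 29.95 tcp [0.6233 0.0134 0.3533] q6 1.61 F [-0.3  0.3 -2.4] gap 25.9mm -> cmd [ 0.1648 -0.0026 -0.0018] turn 0.000 len 0.165 rows>=4
```

View pics/w21.png

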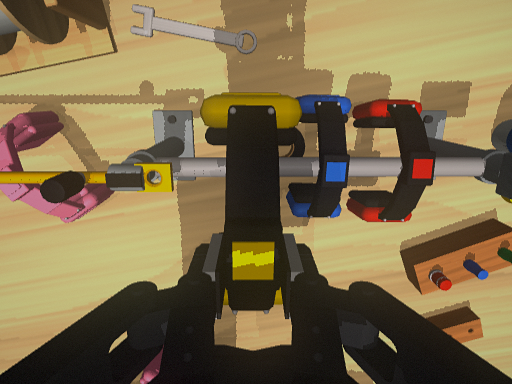

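Emit:
step_arm(commands=[[0.02, -0.0026, -0.0018, 0], [0.045, -0.0026, -0.0018, 0], [0.072, -0.0026, -0.0018, 0], [0.1, -0.0026, -0.0018, 0], [0.125, -0.0026, -0.0018, 0], [0.147, -0.0026, -0.0018, 0], [0.16, -0.0026, -0.0018, 0], [0.1648, -0.0026, -0.0018, 0]])

```text
t: 30.62
tcp_pos: [0.6202, 0.0149, 0.1858]
tool_rot: [0.544, 0.446, -0.544, 0.456]
force: [-0.4, 0.7, -1.7]
finger_gap: 0.307
```

```bash
python3 - <<'E'
from h import *
go(rk(0,.08,.1735),D)
E
```

```text
t 30.62 tcp [0.6202 0.0149 0.1858] q6 1.61 F [-0.4  0.7 -1.7] gap 26.2mm -> cmd [0.0124 0.0035 0.0005] turn 0.001 len 0.013 rows>=1
```

Emit:
step_arm(commands=[[0.004, 0.003, 0, 0], [0.007, 0.003, 0, 0], [0.0095, 0.003, 0, 0], [0.0115, 0.003, 0, 0], [0.013, 0.003, 0, 0], [0.0135, 0.003, 0, 0]])

```text
t: 31.12
tcp_pos: [0.6247, 0.014, 0.174]
tool_rot: [0.545, 0.445, -0.543, 0.457]
force: [1.1, -1.0, 4.5]
finger_gap: 0.304
```

Emit:
step_arm(commands=[[0.0005, 0, 0, 0], [0.001, 0, 0, 0]])

```text
t: 31.28
tcp_pos: [0.6252, 0.0139, 0.1736]
tool_rot: [0.546, 0.445, -0.543, 0.458]
force: [-0.1, 0.3, 3.4]
finger_gap: 0.308
```

Emit:
step_arm(commands=[[0, 0, 0, 0], [0, 0, 0, 0], [0, 0, 0, 0], [0, 0, 0, 0]], jaw=0.05)

```text
t: 31.62
tcp_pos: [0.6251, 0.0139, 0.1736]
tool_rot: [0.546, 0.445, -0.543, 0.458]
force: [-0.3, 0.8, -0.4]
finger_gap: 0.586
```

Emit:
step_arm(commands=[[-0.01, 0, 0, 0], [-0.03, 0, 0, 0], [-0.06, 0, 0, 0], [-0.1, 0, 0, 0], [-0.14, 0, 0, 0], [-0.16, 0, 0, 0], [-0.16, 0, 0, 0]])

```text
t: 32.2
tcp_pos: [0.6259, 0.0155, 0.3414]
tool_rot: [0.549, 0.441, -0.54, 0.461]
force: [0.6, 0.3, 0.2]
finger_gap: 0.588
```

```bash
python3 - <<'E'
from h import *
W=cam('wrist');snap('wrist','w22.png');s=snap('scene','s22.png',(200,100,400,250),4)
for y in(-.1,-.01,.08):print(proj(W,rk(0,y,.182)),)
go([.6555,.1773,.31],X);go([.6555,.1773,.31],-X)
E
```

```text
[432.38533834 176.60673757]
[343.0086266  176.78251739]
[253.19786022 176.95915087]
t 32.30 tcp [0.623  0.0158 0.3353] q6 1.61 F [ 0.1 -0.4 -0.1] gap 50.0mm -> cmd [ 0.0239  0.0016 -0.1649] turn -1.570 len 0.167 rows>=13
t 32.30 tcp [0.623  0.0158 0.3353] q6 1.61 F [ 0.1 -0.4 -0.1] gap 50.0mm -> cmd [ 0.0239  0.0016 -0.1649] turn -1.570 len 0.167 rows>=13
```

View pics/w22.png

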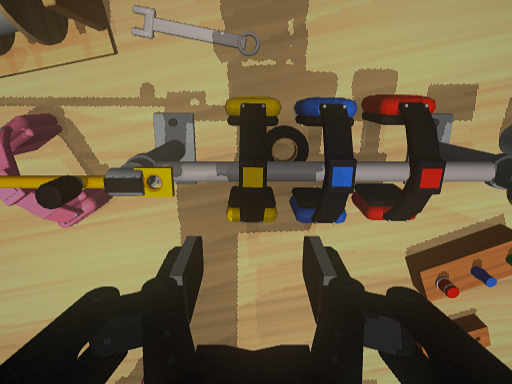

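View pics/s22.png

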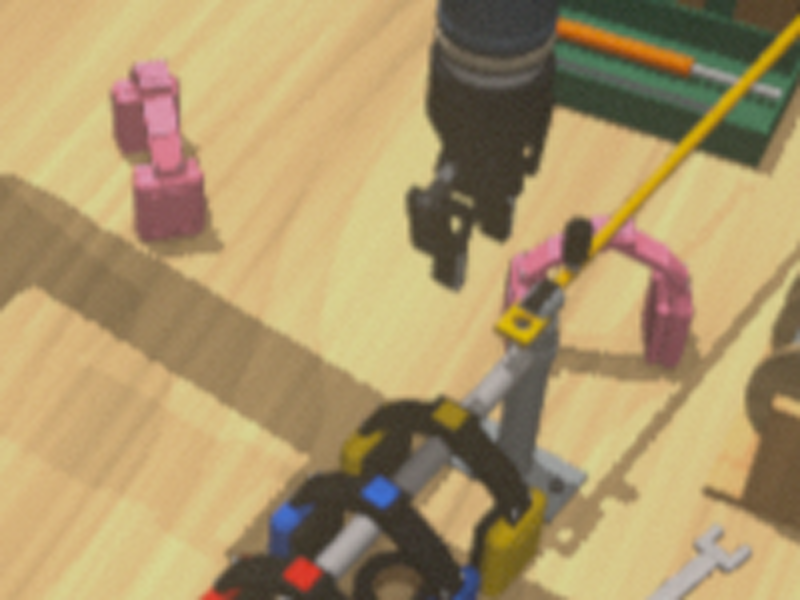

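Emit:
step_arm(commands=[[0, 0, -0.03, -0.12], [0, 0, -0.06, -0.24], [0.005, 0, -0.09, -0.36], [0.01, 0, -0.12, -0.48], [0.015, 0, -0.15, -0.6], [0.02, 0.0016, -0.1649, -0.72], [0.0239, 0.0016, -0.1649, -0.84], [0.0239, 0.0016, -0.1649, -0.96]])

```text
t: 32.97
tcp_pos: [0.6536, 0.1786, 0.3058]
tool_rot: [0.269, 0.648, -0.274, 0.658]
force: [-0.1, -0.0, -0.0]
finger_gap: 0.586
```

```bash
python3 - <<'E'
from h import *
go(rk(0,.245,.30),X)
E
```

```text
t 32.97 tcp [0.6536 0.1786 0.3058] q6 0.90 F [-0.1 -0.  -0. ] gap 50.1mm -> cmd [ 0.0059 -0.0015  0.0026] turn -0.601 len 0.007 rows>=5
```

Emit:
step_arm(commands=[[0, -0.0015, 0.0026, -0.12], [0, -0.0015, 0.0026, -0.24], [0, -0.0015, 0.0026, -0.36], [0.0059, -0.0015, 0.0026, -0.48], [0.0059, -0.0015, 0.0026, -0.601], [0.0059, -0.0015, 0.0026, -0.601], [0.0059, -0.0015, 0.0026, -0.601]])

```text
t: 33.55
tcp_pos: [0.6535, 0.1755, 0.298]
tool_rot: [0.063, 0.701, -0.072, 0.706]
force: [-0.0, -0.0, 0.1]
finger_gap: 0.587
```

```bash
python3 - <<'E'
from h import *
W=cam('wrist');snap('wrist','w23.png')
go(rk(0,.245,.226),X)
print(proj(W,rk(0,.245,.249)))
E
```

```text
t 33.60 tcp [0.6538 0.1756 0.2986] q6 0.30 F [ 0.8 -0.7  0.8] gap 50.3mm -> cmd [ 0.0726  0.0011 -0.0001] turn -0.003 len 0.073 rows>=2
[253.96556549 211.05966465]
```

View pics/w23.png

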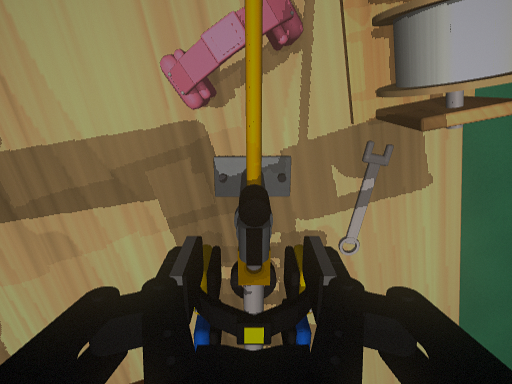

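Emit:
step_arm(commands=[[0.02, 0.003, 0, 0], [0.045, 0.003, 0, 0], [0.062, 0.003, 0, 0], [0.071, 0.003, 0, 0], [0.0726, 0.003, 0, 0]])

```text
t: 34.02
tcp_pos: [0.6534, 0.1773, 0.2233]
tool_rot: [0.063, 0.703, -0.072, 0.705]
force: [0.2, -0.0, -1.2]
finger_gap: 0.588
```

Emit:
step_arm(commands=[[0, 0, 0, 0], [0, 0, 0, 0], [0, 0, 0, 0], [0, 0, 0, 0], [0, 0, 0, 0]], jaw=0.0, grip_force=40)

```text
t: 34.43
tcp_pos: [0.6555, 0.1771, 0.2245]
tool_rot: [0.063, 0.701, -0.072, 0.707]
force: [5.5, -0.8, -2.2]
finger_gap: 0.242
```

```bash
python3 - <<'E'
from h import *
go(telemetry.sense()['tcp_pos']-.4*D,X)
E
```

```text
t 34.43 tcp [0.6555 0.1771 0.2245] q6 0.30 F [ 5.5 -0.8 -2.2] gap 20.7mm -> cmd [ 0.0048 -0.4     0.0021] turn -0.005 len 0.400 rows>=10
```

Emit:
step_arm(commands=[[0, -0.01, 0, 0], [0, -0.03, 0, 0], [0.001, -0.055, 0, 0], [0.001, -0.085, 0, 0], [0.001, -0.115, 0.001, 0], [0.002, -0.145, 0.001, 0], [0.002, -0.175, 0.001, 0], [0.0024, -0.2, 0.001, 0]])

```text
t: 35.1
tcp_pos: [0.6181, -0.0197, 0.2245]
tool_rot: [0.065, 0.701, -0.072, 0.707]
force: [4.0, 2.4, -4.1]
finger_gap: 0.241
```

```bash
python3 - <<'E'
from h import *
go(rk(0.001,-.155,.2255),X)
E
```

```text
t 35.10 tcp [ 0.6181 -0.0197  0.2245] q6 -0.01 F [ 4.   2.4 -4.1] gap 20.5mm -> cmd [ 0.0009 -0.2013  0.0015] turn -0.006 len 0.201 rows>=5
```

Emit:
step_arm(commands=[[0, -0.025, 0, 0], [0, -0.055, 0, 0], [0, -0.085, 0, 0], [0, -0.115, 0.001, 0], [0, -0.145, 0.001, 0], [0.001, -0.17, 0.0015, 0], [0.001, -0.188, 0.0015, 0], [0.001, -0.197, 0.0015, 0]])

```text
t: 35.77
tcp_pos: [0.581, -0.2143, 0.2245]
tool_rot: [0.066, 0.701, -0.072, 0.706]
force: [4.7, 1.5, -8.1]
finger_gap: 0.24
```

Emit:
step_arm(commands=[[0, -0.003, 0, 0], [0, -0.005, 0, 0], [0, -0.007, 0, 0]])

```text
t: 36.02
tcp_pos: [0.5807, -0.2159, 0.2245]
tool_rot: [0.07, 0.701, -0.068, 0.707]
force: [7.2, 13.7, -3.5]
finger_gap: 0.24
```

```bash
python3 - <<'E'
from h import *
go(rk(0,-.155,.2255),X)
E
```

```text
t 36.02 tcp [ 0.5807 -0.2159  0.2245] q6 -0.35 F [ 7.2 13.7 -3.5] gap 20.5mm -> cmd [-0.001  -0.0015 -0.0004] turn -0.009 len 0.002 rows>=1
```

Emit:
step_arm(commands=[[0, 0, 0, 0], [0, 0, 0, 0], [0, 0, 0, 0], [0, 0, 0, 0], [-0.03, 0, 0, 0], [-0.06, 0, 0, 0], [-0.09, 0, 0, 0], [-0.1, 0, 0, 0]], jaw=0.05)

```text
t: 36.68
tcp_pos: [0.5816, -0.2175, 0.3301]
tool_rot: [0.068, 0.698, -0.07, 0.71]
force: [-0.4, -0.2, 1.0]
finger_gap: 0.587
```

```bash
python3 - <<'E'
from h import *
W=cam('wrist');snap('wrist','w24.png')
snap('scene','s24.png',(140,150,340,300),4)
go([.3674,-.2428,.30],(.98,.198))
E
```

```text
t 36.78 tcp [ 0.5809 -0.217   0.3276] q6 -0.34 F [-0.4 -0.1  0.3] gap 50.1mm -> cmd [ 0.0246 -0.067  -0.2048] turn -0.396 len 0.217 rows>=6
```

View pics/w24.png

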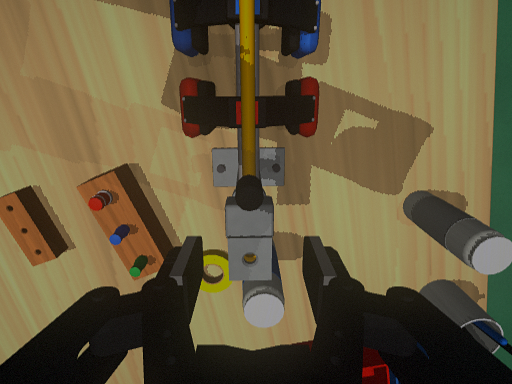

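View pics/s24.png

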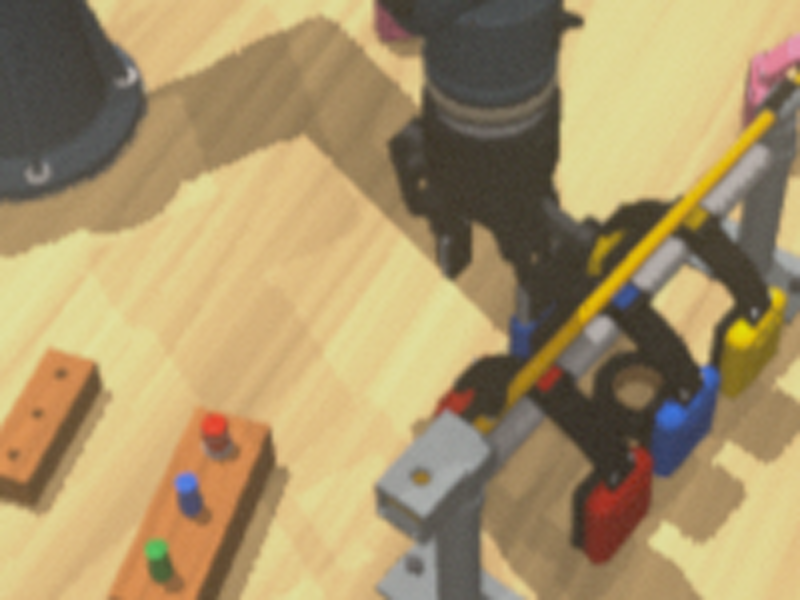

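Emit:
step_arm(commands=[[0.0246, -0.067, -0.2048, -0.396], [0.0246, -0.067, -0.2048, -0.396], [0.0246, -0.067, -0.2048, -0.396], [0.0246, -0.067, -0.2048, -0.396], [0.0246, -0.067, -0.2048, -0.396], [0.0246, -0.067, -0.2048, -0.396], [0.0246, -0.067, -0.2048, -0.396], [0.0246, -0.067, -0.2048, -0.396]])

```text
t: 37.45
tcp_pos: [0.3674, -0.2429, 0.2994]
tool_rot: [-0.071, 0.699, 0.069, 0.709]
force: [0.5, 0.1, 0.1]
finger_gap: 0.584
```

```bash
python3 - <<'E'
from h import *
go([.3674,-.2428,.12],(.98,.198))
E
```

```text
t 37.45 tcp [ 0.3674 -0.2429  0.2994] q6 -1.05 F [0.5 0.1 0.1] gap 49.9mm -> cmd [ 0.1794  0.001  -0.0025] turn -0.001 len 0.179 rows>=5
```

Emit:
step_arm(commands=[[0.04, 0.001, -0.0005, 0], [0.08, 0.001, -0.001, 0], [0.12, 0.001, -0.0015, 0], [0.155, 0.001, -0.002, 0], [0.172, 0.001, -0.0025, 0], [0.1794, 0.001, -0.0025, 0], [0.1794, 0.001, -0.0025, 0]])

```text
t: 38.03
tcp_pos: [0.3681, -0.2423, 0.118]
tool_rot: [-0.071, 0.699, 0.07, 0.708]
force: [-0.4, -0.2, -0.1]
finger_gap: 0.587
```

```bash
python3 - <<'E'
from h import *
go([.3674,-.2428,.061],(.98,.198))
snap('wrist','w25.png',(130,150,370,330),3)
E
```

```text
t 38.03 tcp [ 0.3681 -0.2423  0.118 ] q6 -1.06 F [-0.4 -0.2 -0.1] gap 50.1mm -> cmd [ 0.057  -0.0003 -0.0015] turn -0.000 len 0.057 rows>=2
```

View pics/w25.png

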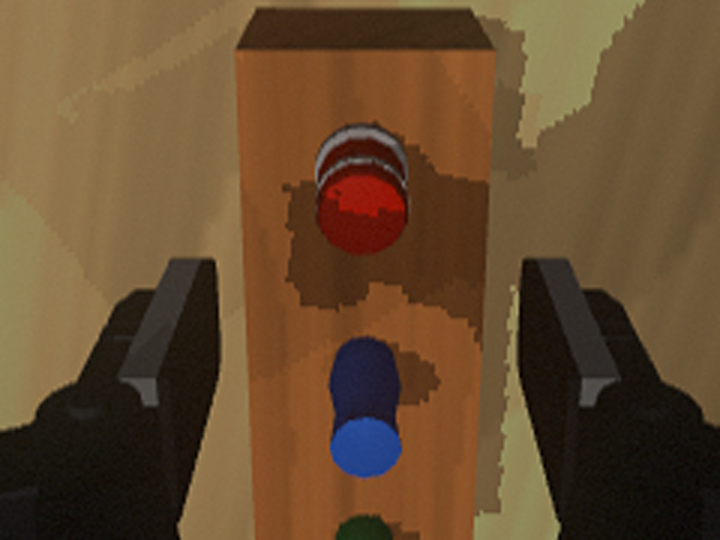

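Emit:
step_arm(commands=[[0.015, -0.0003, -0.001, 0], [0.03, -0.0003, -0.001, 0], [0.045, -0.0003, -0.0015, 0], [0.054, -0.0003, -0.0015, 0], [0.0565, -0.0003, -0.0015, 0], [0.0565, -0.0003, -0.0015, 0]])

```text
t: 38.58
tcp_pos: [0.3686, -0.244, 0.0631]
tool_rot: [-0.072, 0.698, 0.069, 0.709]
force: [-0.6, 0.4, 0.1]
finger_gap: 0.588
```

Emit:
step_arm(commands=[[0, 0, 0, 0], [0, 0, 0, 0], [0, 0, 0, 0], [0, 0, 0, 0], [0, 0, 0, 0], [0, 0, 0, 0]], jaw=0.0, grip_force=40)

```text
t: 39.08
tcp_pos: [0.3691, -0.2446, 0.0641]
tool_rot: [-0.072, 0.698, 0.068, 0.709]
force: [0.6, 0.6, 6.0]
finger_gap: 0.215
```

Emit:
step_arm(commands=[[-0.01, 0, 0, 0], [-0.025, 0, 0, 0], [-0.045, 0, 0, 0], [-0.065, 0, 0, 0], [-0.1, 0, 0, 0], [-0.14, 0, 0, 0], [-0.18, 0, 0, 0], [-0.22, 0, 0, 0]])

```text
t: 39.75
tcp_pos: [0.3648, -0.243, 0.2862]
tool_rot: [-0.072, 0.698, 0.068, 0.709]
force: [1.3, -1.0, -0.9]
finger_gap: 0.206
```

```bash
python3 - <<'E'
from h import *
go([.5673,-.2863,.31],X)
snap('wrist','w26.png',(130,150,370,330),3)
E
```

```text
t 39.75 tcp [ 0.3648 -0.243   0.2862] q6 -1.05 F [ 1.3 -1.  -0.9] gap 17.6mm -> cmd [-0.0203 -0.0827  0.1903] turn 0.387 len 0.208 rows>=5
```

View pics/w26.png

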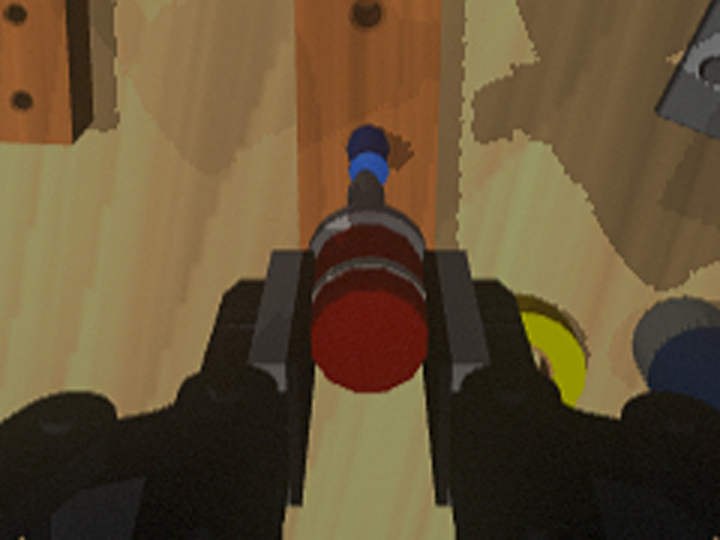

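Emit:
step_arm(commands=[[-0.02, -0.01, 0.02, 0.06], [-0.025, -0.025, 0.055, 0.12], [-0.025, -0.04, 0.09, 0.2], [-0.0203, -0.055, 0.125, 0.28], [-0.0203, -0.07, 0.16, 0.35], [-0.0203, -0.0827, 0.1903, 0.387], [-0.0203, -0.0827, 0.1903, 0.387], [-0.0203, -0.0827, 0.1903, 0.387]])

```text
t: 40.47
tcp_pos: [0.5712, -0.2891, 0.3188]
tool_rot: [0.061, 0.694, -0.07, 0.714]
force: [-0.8, 0.0, -0.7]
finger_gap: 0.212
```

Emit:
step_arm(commands=[[0, 0, 0, 0], [0, 0, 0, 0]])

```text
t: 40.63
tcp_pos: [0.5697, -0.2885, 0.3183]
tool_rot: [0.061, 0.695, -0.069, 0.713]
force: [0.7, 0.5, -1.1]
finger_gap: 0.215
```

```bash
python3 - <<'E'
from h import *
W=cam('wrist');im=snap('wrist','w27.png',(190,160,320,260),6)
go([.5673,-.2863,.28],X)
p=telemetry.sense()['tcp_pos'];Rm=R.from_quat(telemetry.sense()['tool_rot']).as_matrix();print(Rm[:,0])
print(proj(W,p+Rm[:,0]*.0541),proj(W,p+Rm[:,0]*.0541+Rm[:,1]*.0018))
E
```

```text
t 40.68 tcp [ 0.5697 -0.2887  0.3187] q6 -0.46 F [ 0.8  0.3 -0.3] gap 18.0mm -> cmd [ 0.0386  0.0022 -0.0039] turn 0.001 len 0.039 rows>=1
[ 0.02450064 -0.01413323 -0.99959991]
[253.46738661 210.00691913] [253.46814784 207.50677915]
```

View pics/w27.png

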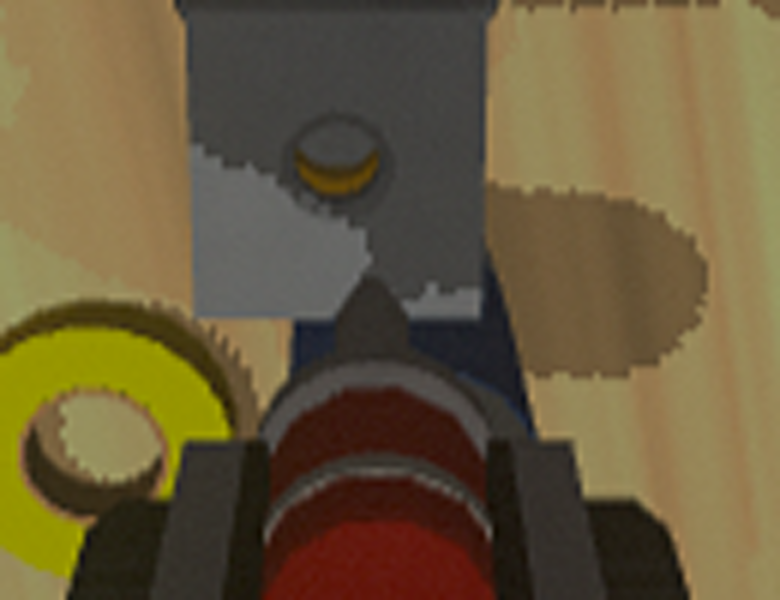

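```bash
cat >> h.py <<'E'
def ins(W,tip,hole,L=.0541):
    s=telemetry.sense();p=s['tcp_pos'];Rm=R.from_quat(s['tool_rot']).as_matrix()
    n=Rm[:,0];o,d=ray(W,tip);q=p+n*L;T=o+d*((q-o)@n)/(d@n)
    H=plane(W,hole,.218);print('tip',T.round(4),'off tool',(Rm.T@(T-q)).round(4),'hole',H.round(4),'shift',(Rm.T@(H-T)).round(4),'tilt',n.round(4))
E
python3 - <<'E'
from h import *
W=cam('wrist');ins(W,(251.9,207.2),(247.0,187.2))
E
```

```text
tip [ 0.5704 -0.2876  0.2646] off tool [-0.      0.0017 -0.0009] hole [ 0.5675 -0.288   0.218 ] shift [ 0.0465 -0.0005 -0.0041] tilt [ 0.0245 -0.0141 -0.9996]
```

Emit:
step_arm(commands=[[0.005, 0, -0.0041, 0], [0.012, 0, -0.0041, 0], [0.02, 0, -0.0041, 0], [0.027, 0, -0.0041, 0], [0.03, 0, -0.0041, 0], [0.03, 0, -0.0041, 0], [0.03, 0, -0.0041, 0]])

```text
t: 41.27
tcp_pos: [0.5664, -0.2883, 0.2881]
tool_rot: [0.061, 0.695, -0.07, 0.713]
force: [0.1, -0.3, -0.5]
finger_gap: 0.215
```

```bash
python3 - <<'E'
from h import *
W=cam('wrist');im=snap('wrist','w28.png',(190,160,320,260),6)
ins(W,(251.9,207.2),(247.0,187.2));go([.5673,-.2863,.232],X)
E
```

```text
tip [ 0.5671 -0.287   0.2344] off tool [ 0.      0.002  -0.0012] hole [ 0.5657 -0.2778  0.218 ] shift [ 0.0163  0.009  -0.0035] tilt [ 0.0246 -0.0143 -0.9996]
t 41.32 tcp [ 0.5666 -0.2884  0.2886] q6 -0.46 F [-0.8  1.  -0.6] gap 18.1mm -> cmd [ 0.0565  0.0028 -0.0013] turn 0.001 len 0.057 rows>=2
```

View pics/w28.png

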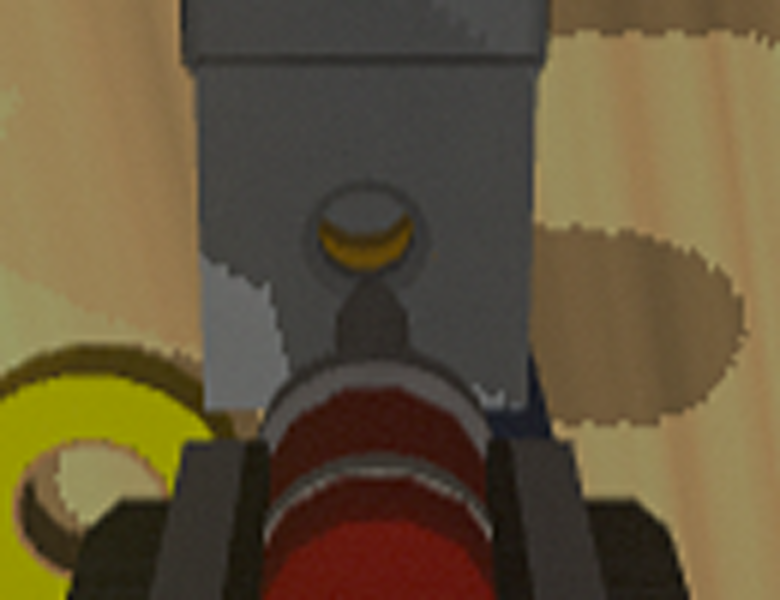

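```bash
python3 - <<'E'
from h import *
W=cam('wrist')
ins(W,(251.9,207.2),(251.2,199.5))
E
```

```text
tip [ 0.5674 -0.2874  0.2344] off tool [-0.      0.0017 -0.0009] hole [ 0.5672 -0.2879  0.218 ] shift [ 0.0164 -0.0004 -0.0005] tilt [ 0.0246 -0.0143 -0.9996]
```

Emit:
step_arm(commands=[[0.008, 0.0002, -0.0004, 0], [0.014, 0.0002, -0.0004, 0], [0.018, 0.0002, -0.0004, 0], [0.022, 0.0002, -0.0004, 0], [0.026, 0.0002, -0.0004, 0], [0.03, 0.0002, -0.0004, 0]])

```text
t: 41.82
tcp_pos: [0.567, -0.2886, 0.258]
tool_rot: [0.061, 0.695, -0.07, 0.713]
force: [0.0, -0.6, -0.5]
finger_gap: 0.208
```

```bash
python3 - <<'E'
from h import *
W=cam('wrist');im=snap('wrist','w29.png',(190,160,320,260),6)
go([.5673,-.2863,.232],X)
E
```

```text
t 41.87 tcp [ 0.5666 -0.2883  0.2572] q6 -0.46 F [ 0.1 -0.5 -1.7] gap 18.1mm -> cmd [ 0.0251  0.0023 -0.0003] turn 0.001 len 0.025 rows>=1
```

View pics/w29.png

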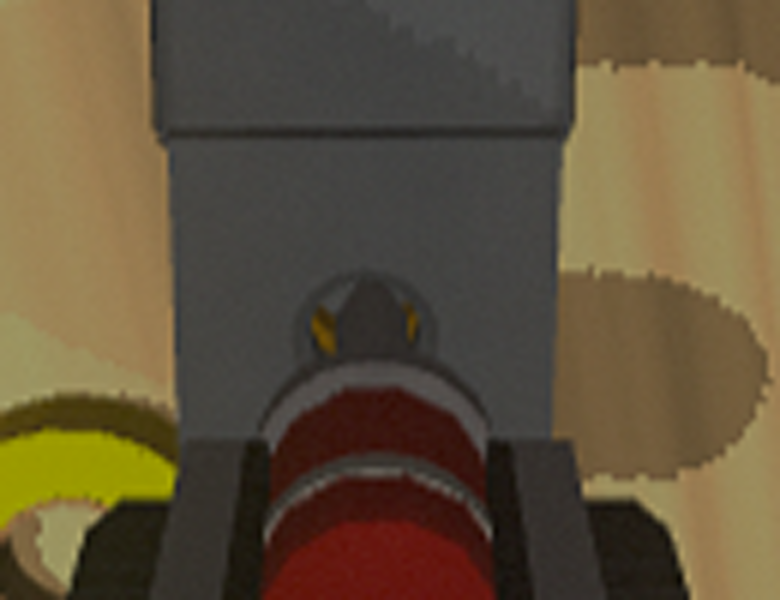

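Emit:
step_arm(commands=[[0.004, 0.0003, 0, 0], [0.008, 0.0003, 0, 0], [0.012, 0.0003, 0, 0], [0.016, 0.0003, 0, 0], [0.02, 0.0003, 0, 0], [0.0235, 0.0003, 0, 0]])

```text
t: 42.37
tcp_pos: [0.5672, -0.2883, 0.2332]
tool_rot: [0.062, 0.695, -0.069, 0.713]
force: [0.1, 1.1, -1.0]
finger_gap: 0.213
```

Emit:
step_arm(commands=[[0.001, 0, 0, 0], [0.002, 0, 0, 0], [0.003, 0, 0, 0]])

```text
t: 42.62
tcp_pos: [0.5672, -0.2884, 0.2321]
tool_rot: [0.061, 0.695, -0.07, 0.713]
force: [-3.7, 1.9, 12.8]
finger_gap: 0.214
```

Collar is seated (12.8 N up at the expected height 0.2321). Release and retreat.

Emit:
step_arm(commands=[[0, 0, 0, 0], [0, 0, 0, 0], [0, 0, 0, 0], [0, 0, 0, 0], [0, 0, 0, 0]], jaw=0.05)

```text
t: 43.03
tcp_pos: [0.5672, -0.2883, 0.2318]
tool_rot: [0.062, 0.695, -0.069, 0.713]
force: [0.2, 1.0, -0.5]
finger_gap: 0.586
```

Emit:
step_arm(commands=[[-0.02, 0, 0, 0], [-0.05, 0, 0, 0], [-0.08, 0, 0, 0], [-0.11, 0, 0, 0], [-0.13, 0, 0, 0], [-0.13, 0, 0, 0]])

```text
t: 43.53
tcp_pos: [0.5662, -0.2881, 0.3675]
tool_rot: [0.059, 0.692, -0.071, 0.716]
force: [0.6, -0.4, 0.9]
finger_gap: 0.584
```

```bash
python3 - <<'E'
from h import *
go([.40,-.24,.40],X)
snap('wrist','w30.png')
E
```

```text
t 43.53 tcp [ 0.5662 -0.2881  0.3675] q6 -0.46 F [ 0.6 -0.4  0.9] gap 49.9mm -> cmd [-0.0387  0.0161 -0.171 ] turn 0.002 len 0.176 rows>=5
```

View pics/w30.png

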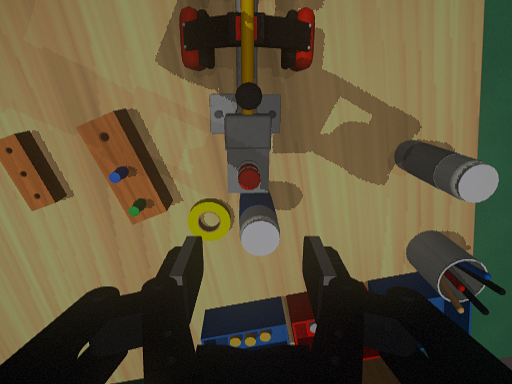

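Move the arm aside for a clear final look.

Emit:
step_arm(commands=[[-0.0387, 0.0161, -0.04, 0], [-0.0387, 0.0161, -0.08, 0], [-0.0387, 0.0161, -0.12, 0], [-0.0387, 0.0161, -0.15, 0], [-0.0387, 0.0161, -0.171, 0], [-0.0387, 0.0161, -0.171, 0], [-0.0387, 0.0161, -0.171, 0], [-0.0387, 0.0161, -0.171, 0]])

```text
t: 44.25
tcp_pos: [0.3996, -0.2396, 0.397]
tool_rot: [0.061, 0.694, -0.07, 0.714]
force: [0.5, -0.8, 0.5]
finger_gap: 0.584
```

```bash
python3 - <<'E'
from h import *
t=snap('top','t31.png',(180,90,420,240),3.3);s=snap('scene','s31.png',(160,130,360,280),4)
T=cam('top');S=cam('scene')
bt=blobs(t,(172,150,60),(6,255,255),15,(345,120,380,160));bs=blobs(s,(172,150,60),(6,255,255),15,(225,245,260,280));print(bt,bs)
if bt and bs: print(tri([ray(T,bt[0][0]),ray(S,bs[0][0])]))
print(telemetry.sense()['tcp_pos'],telemetry.sense()['qd'].round(3))
E
```

```text
[((np.float64(362.7), np.float64(138.6)), [360, 136, 7, 6, 31])] [((np.float64(253.6), np.float64(249.8)), [250, 247, 8, 6, 32]), ((np.float64(244.8), np.float64(263.1)), [242, 260, 7, 7, 36])]
(array([ 0.56916159, -0.27083523,  0.27843695]), [np.float64(0.01162964729802514), np.float64(0.011629647298025248)])
[ 0.40009033 -0.23977866  0.39713247] [ 0.004  0.002 -0.004 -0.001  0.005 -0.002]
```

View pics/t31.png

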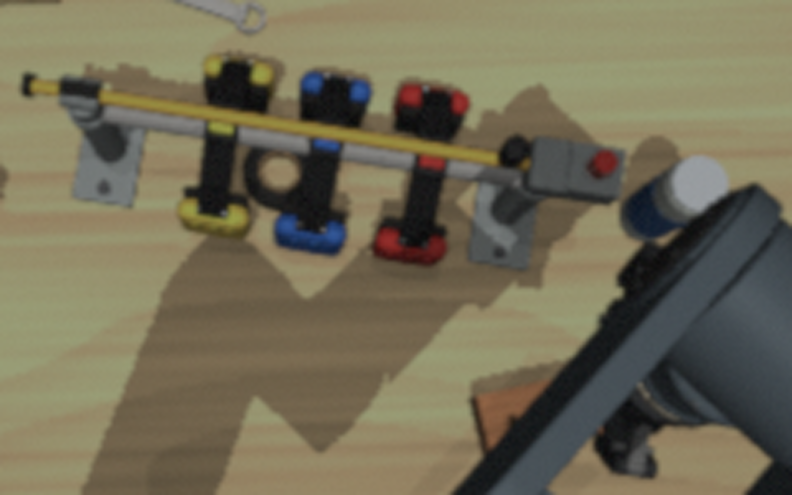

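View pics/s31.png

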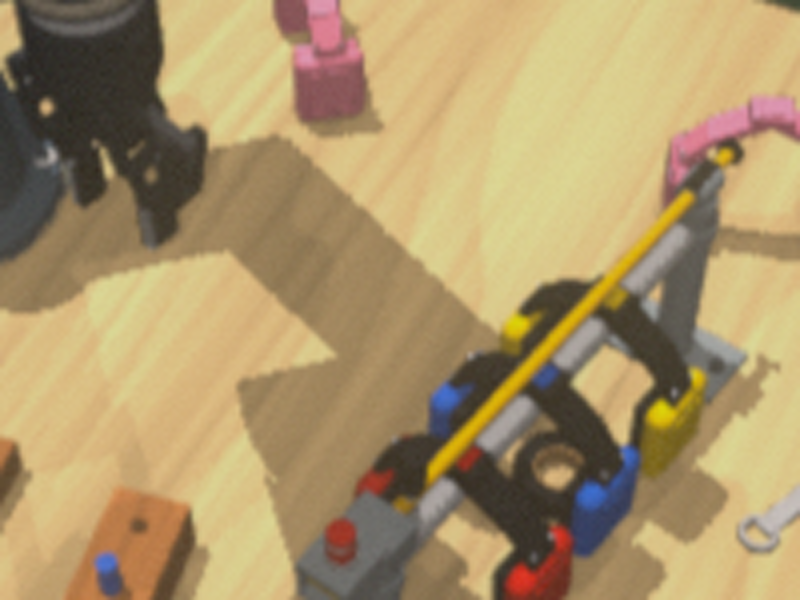

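```bash
python3 - <<'E'
from h import *
print(manip.sign_off())
E
```

```text
the job is handed in; nothing more can be done
None
```

The job is done and handed in at about 44 s, in the order you asked. I parked the lock pin in the block's free hole and drew the keeper bar right back (0.400 m). I hung the red, blue and yellow ear defenders over the rail, shut the keeper bar above them (0.400 m, firm against its stop), and put the pin back in its lock hole.

**Last checks:**
- **Pin:** the collar seated at the expected height with 12.8 N upward. In the final pictures the pin sits within 0.4 pixel of where it started. It went in tilted about 1.6°, because the tool's tilt had drifted; this caused no side force going in.
- **Ear defenders and keeper:** all three pairs hang with one cup on each side of the rail, under the shut keeper bar.
- **Left alone:** I touched none of the punches, tapes, spray can or pink lookalikes. In the last pictures the arm hid part of the block.

**Disagreements:** my final triangulated position for the pin is invalid, because the script matched it to a red cup (12 mm residual). I relied on the pixel comparison instead. The camera and gripper positions for the rack differed by about 2 mm; I used the gripper's.

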